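# Gauge the sleeves from the case and sort good from worn

## Task

Open the sleeve case's lid right back onto its stop and leave it open. Then, one at a time from the shortest sleeve to the longest, slide each sleeve down the stepped gauge pin as far as it will go, then sort it: a sleeve that stops at the shoulder is good and is stood upright on the floor of the shallow tray, one that passes right down to the base plate is worn and goes into the deep bin. Leave the wrench, the spray can and the cardboard box alone.

Things in the scene. Friction and masses are not known exactly. Their poses are not given: they have to be found in the camera images.
- lid (a joint): Hinge of the case lid, rad: 0 = shut, grows as the lid lifts, 1.95 = resting on its stop, leaning back past upright. The lid is a shallow upturned pan, 200 x 200 mm and 20 mm deep, 0.35 kg, and moves freely: let go, it falls shut from below about 1.2 and falls back onto the stop from beyond about 1.6. No latch.
- lid_hinge (a point): Point on the hinge axis, half-way along it, on the rim of the case's left wall (seen from the robot). Its axes are those of the case: x points from the case's front to its hinge side (the open lid leans that way), y along the hinge axis, z up.
- lid_handle (a point): Middle of the black round bar handle on the lid's top, parallel to the hinge: 10 mm thick, 100 mm between its posts, 38 mm above the lid's top. Lid shut: 182 mm from the hinge axis along the case's -x, 58 mm above it, 18 mm in from the lid's front edge. The bar can turn between the pads; beyond 1.7 rad a wide gripper meets the lid's edge unless it leans back with the lid or lets go.
- case_floor (a point): Centre of the inner floor of the fixed plastic case, open at the top once the lid is up; inside 190 x 190 mm, walls 5 mm, rim 35 mm above this point. x axis from the case's front (right) to the hinge side (left), y along the hinge. Three or four sleeves stand on the floor in two lines along y, at x about -50 and +17 mm, places 46 mm apart along y: fingers have room at a sleeve's +x and -x sides.
- pin_foot (a point): Foot of the fixed upright stepped gauge pin, on its axis, at the top of its base plate (80 x 80 mm, 12 mm thick). Pin 19 mm across up to 22 mm above this point, tapered shoulder up to 26 mm, 14 mm nose up to 40 mm, tapered tip ending at 47 mm. A sleeve that passes the shoulder slides down to the plate; one that does not stops with its lower end about 24 mm above it.
- tray_floor (a point): Centre of the inner floor of the shallow black tray (loose, 0.7 kg): inside 100 mm (x) by 170 mm (y), rim 17 mm above this point. For the good sleeves.
- bin_floor (a point): Centre of the inner floor of the deep black bin (loose, 0.8 kg): same plan as the tray, inside 100 mm (x) by 170 mm (y), but the rim is 50 mm above this point. For the worn sleeves.
- wrench: Open-ended wrench lying on the bench, a bystander.
- spray: Spray can 56 mm across, 160 mm tall, origin at its underside, a bystander.
- carton: Small cardboard box 80 x 120 x 70 mm, origin at its underside, a bystander.
- sleeve_a1_mid (a point): Centre (half-way up, on the axis) of a plain steel sleeve 22 mm long, outside diameter 36 mm, standing on end in the case, z along its axis; bore 17 mm (stops at the shoulder) or 22 mm (passes), not known beforehand. At most one sleeve of this length is present, perhaps none (then None).
- sleeve_a2_mid (a point): Centre (half-way up, on the axis) of a plain steel sleeve 22 mm long, outside diameter 36 mm, standing on end in the case, z along its axis; bore 17 mm (stops at the shoulder) or 22 mm (passes), not known beforehand. At most one sleeve of this length is present, perhaps none (then None).
- sleeve_b1_mid (a point): Centre (half-way up, on the axis) of a plain steel sleeve 29 mm long, outside diameter 36 mm, standing on end in the case, z along its axis; bore 17 mm (stops at the shoulder) or 22 mm (passes), not known beforehand. At most one sleeve of this length is present, perhaps none (then None).
- sleeve_b2_mid (a point): Centre (half-way up, on the axis) of a plain steel sleeve 29 mm long, outside diameter 36 mm, standing on end in the case, z along its axis; bore 17 mm (stops at the shoulder) or 22 mm (passes), not known beforehand. At most one sleeve of this length is present, perhaps none (then None).
- sleeve_c1_mid (a point): Centre (half-way up, on the axis) of a plain steel sleeve 36 mm long, outside diameter 36 mm, standing on end in the case, z along its axis; bore 17 mm (stops at the shoulder) or 22 mm (passes), not known beforehand. At most one sleeve of this length is present, perhaps none (then None).
- sleeve_c2_mid (a point): Centre (half-way up, on the axis) of a plain steel sleeve 36 mm long, outside diameter 36 mm, standing on end in the case, z along its axis; bore 17 mm (stops at the shoulder) or 22 mm (passes), not known beforehand. At most one sleeve of this length is present, perhaps none (then None).
- sleeve_d1_mid (a point): Centre (half-way up, on the axis) of a plain steel sleeve 43 mm long, outside diameter 36 mm, standing on end in the case, z along its axis; bore 17 mm (stops at the shoulder) or 22 mm (passes), not known beforehand. At most one sleeve of this length is present, perhaps none (then None).
- sleeve_d2_mid (a point): Centre (half-way up, on the axis) of a plain steel sleeve 43 mm long, outside diameter 36 mm, standing on end in the case, z along its axis; bore 17 mm (stops at the shoulder) or 22 mm (passes), not known beforehand. At most one sleeve of this length is present, perhaps none (then None).

How it is judged:
By the outcome, as a careful person would: the job done as asked, in the order asked, and still so for the second after the job is handed in, with the robot touching nothing.
Of sleeve_a1, sleeve_a2 only 1 to 1 are there at a start; the rules pass over those that are not, and their reading is None.
Of sleeve_b1, sleeve_b2 only 1 to 1 are there at a start; the rules pass over those that are not, and their reading is None.
Of sleeve_c1, sleeve_c2 only 1 to 1 are there at a start; the rules pass over those that are not, and their reading is None.
Of sleeve_d1, sleeve_d2 only 1 to 1 are there at a start; the rules pass over those that are not, and their reading is None.
Of sleeve_a1, sleeve_a2, sleeve_b1, sleeve_b2, sleeve_c1, sleeve_c2, sleeve_d1, sleeve_d2 only 7 to 7 are there at a start; the rules pass over those that are not, and their reading is None.
At some moment in a run one of tray, bin may be knocked a few centimetres aside while the robot is not near it.
It also fails if it takes over 210 s, if anything falls off the work surface, if the arm or the gripper's body presses on something with over 40 N, if the wrist force passes 120 N, or if a joint passes its speed limit or range.

## Robot

A 6-joint arm with a two-finger parallel gripper is mounted at the origin on the work surface. World frame = base frame: x ahead of the robot, y to its left, z up, the work surface at z = 0. Lengths are in mm, angles in rad, forces in N, time in s.
With the tool pointing down it reaches from about 375 to 750 mm from the base axis. Payload 9 kg.
Tool frame: the origin (TCP) lies on the centre line of the jaws, within the pads' length; the fingertips stand 11 mm ahead of it and the grasp point (between the pads) lies 8 mm behind it (arm.nose_length is the distance from the TCP to the fingertips, in mm); z points along the fingers, y is the line along which they close (so a half turn about z gives the same grasp; the last joint's range is limited). The gripper opens to 85 mm and grips with 20 to 120 N. Pads are 22 mm wide; open, the fingers measure 114 mm over their backs; the gripper's body (76 mm by 85 mm) begins 54 mm behind the grasp point. The pads swing forward as they close: fully open they stand 13 mm farther back than shut.
Start: joints at [1.05, 0.104, 0.097, 1.564, 0, 1.353], TCP at [178.92, 572.733, 242.331] pointing down, gripper open.
Joint ranges: [-2.99, 2.99], [-0.84, 1.86], [-1.1, 1.16], [-1.84, 2.11], [-1.51, 1.56], [-3.14, 3.14]. Speed limits (rad/s): [2.22, 2.22, 2.57, 3.14, 3.14, 3.14].

## Interface

Orientations are given as [roll, pitch, yaw] about the fixed x, y, z axes, in that order (R = Rz(yaw) Ry(pitch) Rx(roll)).
In Python, from bench import arm gives the robot as it stands. The module is installed in compiled form; this text tells all that it offers.
- The arm moves only by the tool apply_moves, never from a script. Its argument "increments" is text: rows parted by semicolons, each of 6 numbers parted by spaces: the shift along the tool's x, y, z in units of 25 mm (1.0 is 25 mm), then the turn, a rotation vector about the tool's x, y, z in units of 6 degrees (1.0 is 6 degrees). A call has 1 to 12 rows; each row shifts and turns the commanded pose from where the row before left it, along the tool's axes as they then stand; what a row does not reach is not made up. A row lasts 1/12 s, in which the tool goes at most 41.7 mm and 7.16 degrees, less where a joint would pass 70% of its speed; a pose out of reach is approached as far as the arm can. A call is refused whole if a number of a shift passes 1 or a number of a turn 1, either way. A call with a gripper value outside its range is refused whole. "jaw" is the opening, from 0 (shut) to 1 (fully open), set as the call begins (left out, the last holds). The fingers move at their own pace and stop on an object; "newtons" is the grip in N (left out, the last holds). Time passes only in rows, so rows that do not move let the fingers close. It gives the time, the measured TCP pose, the force, the opening and the grip force at its end, in the units of the state.
- arm.get_obs(): the state, without advancing time (a new reading comes with each control period).
- arm.read_camera(name): name is "scene" or "top" or "wrist"; returns a dict with "image" (420x560x3 uint8, red, green, blue), "depth" (420x560 float32, mm along the optical axis (not along the pixel's ray), 0 where there is no reading), "mtx" (3x3 intrinsics, pixels), "R" (3x3) and "t" (3): a world point X has camera coordinates R X + t. Camera axes: x right, y down, z forward; pixel columns grow to the right and rows downward; lengths in mm; the calibration is good to about 2 mm. The wrist camera is an equidistant fisheye: a pixel r from the principal point sees the ray r / f radians off the axis. A picture is of the moment at which its call begins.
- arm.close_job(): hands the job in; it is judged then, once.
Trained networks look in the newest picture that a camera, given by its name, has taken for a name from the list of things; names that differ only in an ending like _2 or _b are one class to them, and where a whole thing is asked for, a point or a joint stands for the part that bears it (a point fixed in the world has none). Each returns a list of dicts, best first, with "p" (0 to 1); they miss things now and then, are a little off and sometimes report something else, mostly with a low value. They report only what shows in the picture. A call takes as long as a camera call.
- arm.boxes_of(target, camera): "uv" ([column, row] in pixels, amid what is visible of it).
The state is a dict: "time_s": time; "joint_positions": joint angles; "qvel": joint speeds; "joint_torque": joint torques, N m; "tool_pos": TCP position; "eef_rot": TCP orientation; "force": force on the tool from outside, world axes, zero at the start; "moment": the same for the moment, N m; "finger_gap": finger opening in mm; "grasp_force": force on a finger pad.
Only numpy, scipy, OpenCV 4.12 (cv2) and the standard library are available. Lean on these libraries where they do the work, as an engineer would, in place of code of your own. Each camera call takes 0.05 s, during which the arm holds its last target. There are 200 camera calls.

## Working session

There is one attempt and no reset: what is moved stays moved. The work goes in short steps, Python scripts to look and compute and a tool call to move; the robot and the scene stay as the last step left them, time stands still between calls to the robot, and variables do not carry over. Pictures are saved under pics/ and viewed, at most 14 in all, crops included, and the job is handed in when it is done.

Besides the shell and the picture viewer there is one more tool, called after "Emit:" by a JSON object that holds its "name" and its "arguments". apply_moves: Moves the arm, as the interface text tells. Its arguments: {"type":"object","properties":{"increments":{"type":"string"},"jaw":{"type":"number"},"newtons":{"type":"number"}},"required":["increments"]}

```bash
mkdir -p pics; cat > h.py <<'E'
import numpy as np, cv2
from bench import arm
from scipy.spatial.transform import Rotation as Ro
def cam(n,save=None):
    c=arm.read_camera(n)
    if save: cv2.imwrite('pics/'+save,c['image'][:,:,::-1])
    return c
def cloud(c):
    d=c['depth'];h,w=d.shape;K=c['mtx'];v,u=np.mgrid[:h,:w]
    P=np.stack([(u-K[0,2])/K[0,0]*d,(v-K[1,2])/K[1,1]*d,d],-1)
    return (P-c['t'])@c['R']
E
python3 - <<'E'
from h import *
a=cam('scene','s1.png');b=cam('top','t1.png')
o=arm.get_obs();print(o['tool_pos'],o['eef_rot'],o['finger_gap'],arm.nose_length)
P=cloud(b);Q=cloud(a);np.save('top0.npy',P)
for n in ['lid_handle','lid_hinge','case_floor','pin_foot','tray_floor','bin_floor','wrench','spray','carton']:
  for cn,p in(('top',P),('scene',Q)):
    for r in arm.boxes_of(n,cn)[:2]:
      u,v=[int(x) for x in r['uv']];print(n,cn,u,v,round(r['p'],2),p[v,u].round())
print(b['R'].round(3),b['t'],b['mtx'])
E
```

```text
[178.77068605 572.44228968 241.63235287] [-3.14045144e+00 -2.52920607e-04  2.83876852e+00] 85.39698306524203 11.0
lid_handle top 187 231 0.8 [536. 165.  65.]
lid_handle scene 381 224 0.58 [557. 165.  61.]
lid_hinge top 187 234 0.93 [529. 165.  62.]
lid_hinge scene 382 230 0.75 [585. 170.  62.]
case_floor top 188 235 0.81 [526. 162.  62.]
case_floor scene 377 231 0.64 [593. 157.  62.]
pin_foot top 271 241 0.93 [516. -57.  37.]
pin_foot scene 296 219 0.83 [536. -73.  15.]
pin_foot scene 309 278 0.38 [757.  12.   9.]
tray_floor top 345 277 0.79 [ 424. -260.    7.]
tray_floor scene 245 194 0.94 [ 437. -257.    4.]
bin_floor top 348 208 0.79 [ 615. -270.    5.]
bin_floor scene 225 223 0.61 [ 593. -267.    4.]
wrench top 245 159 0.64 [750.  22.  11.]
wrench scene 307 275 0.76 [748.   5.   9.]
spray top 431 259 0.78 [ 469. -449.  151.]
spray scene 172 170 0.84 [ 501. -461.   96.]
spray scene 382 230 0.44 [585. 170.  62.]
carton top 150 165 0.83 [712. 272.  73.]
carton top 188 235 0.71 [526. 162.  62.]
carton scene 420 283 0.66 [773. 272.  72.]
carton scene 380 224 0.38 [564. 162.  65.]
[[ 0.018 -1.    -0.007]
 [-0.987 -0.017 -0.16 ]
 [ 0.159  0.01  -0.987]] [ -83.7293673   604.85740738 1208.41386937] [[465.03201682   0.         277.35865209]
 [  0.         465.03201682 207.5105068 ]
 [  0.           0.           1.        ]]
```

View pics/t1.png

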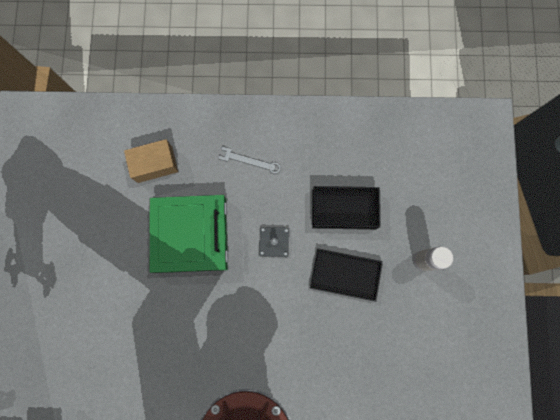

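View pics/s1.png

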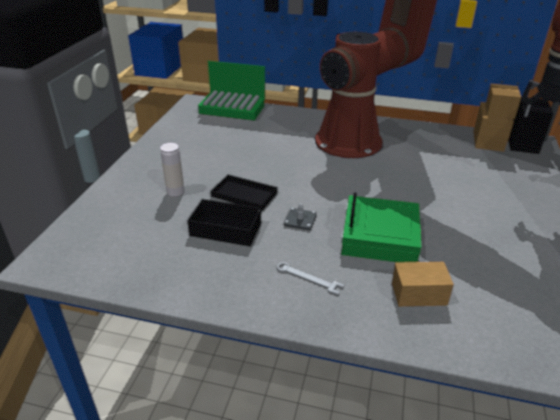

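```bash
cat >> h.py <<'E'
def sel(P,x,y,z):
    m=(P[...,0]>x[0])&(P[...,0]<x[1])&(P[...,1]>y[0])&(P[...,1]<y[1])&(P[...,2]>z[0])&(P[...,2]<z[1]);return P[m]
def rect(p):
    (c,s,a)=cv2.minAreaRect(p[:,:2].astype(np.float32));return np.round(c,1),np.round(s,1),round(a,1),p.shape[0],np.percentile(p[:,2],[5,50,95]).round(1)
E
python3 - <<'E'
from h import *
P=np.load('top0.npy')
print('lid',rect(sel(P,(400,660),(40,290),(50,72))))
h=sel(P,(400,660),(30,290),(85,115));print('handle',rect(h),h.mean(0))
print('bar-ish',rect(sel(P,(400,660),(30,290),(92,115))))
print('plate',rect(sel(P,(460,580),(-120,10),(7,18))));print('pin',rect(sel(P,(460,580),(-120,10),(22,70))))
for n,x in(('tray',(350,505)),('bin',(520,700))):
  for z in((10,30),(35,70)):
    p=sel(P,x,(-400,-140),z)
    if len(p)>5: print(n,z,rect(p))
E
```

```text
lid (array([532.6, 165.5]), array([200.5, 199.4]), 3.4, 5464, array([58. , 62.4, 66.6]))
handle (array([536.9,  84.6]), array([108.8,   9.9]), 3.3, 170, array([ 98.3, 103. , 106.8])) [535.77387379  84.03712985 102.85250672]
bar-ish (array([536.9,  84.6]), array([108.8,   9.9]), 3.3, 169, array([ 98.5, 103. , 106.8]))
plate (array([516.4, -54.6]), array([111.3,  98.1]), 76.5, 782, array([ 8.3, 12.1, 16.3]))
pin (array([516.7, -65.3]), array([16.3, 16.4]), 89.7, 41, array([33.4, 52.7, 60. ]))
tray (10, 30) (array([ 431.6, -262.1]), array([180.3, 109.9]), 79.9, 519, array([10.4, 20.6, 25.8]))
bin (10, 30) (array([ 610.5, -256.3]), array([106.9, 176.3]), 0.1, 308, array([10.2, 16.1, 28.6]))
bin (35, 70) (array([ 612.5, -258.6]), array([110.9, 180.5]), 0.2, 576, array([38.1, 53.3, 58.2]))
```

```bash
cat >> h.py <<'E'
# waypoints: (pos, yaw, tilt(deg about tool x), rows)
def rot(yaw,tilt=0): return Ro.from_euler('xyz',[np.pi,0,yaw])*Ro.from_euler('x',tilt,degrees=True)
YAW=3.199
import os,json
def plan(wps,p=None,R=None):
    o=arm.get_obs();m=o['tool_pos'];mr=Ro.from_euler('xyz',o['eef_rot'])
    if p is None:
        p,R=m,mr
        if os.path.exists('cmd.npz'):
            z=np.load('cmd.npz');
            e=np.linalg.norm(z['p']-m)
            if e<4: p,R=z['p'],Ro.from_quat(z['q'])
            else: print('CMD MISMATCH',z['p'].round(1),m.round(1))
    rows=[]
    for (tp,tR,n) in wps:
        tp=np.array(tp,float);p0,R0=p,R
        dr=(R0.inv()*tR).as_rotvec()
        for k in range(1,n+1):
            gp=p0+(tp-p0)*k/n;gR=R0*Ro.from_rotvec(dr*k/n)
            s=np.round(R.inv().apply(gp-p)/25,2);r=np.round(np.degrees((R.inv()*gR).as_rotvec())/6,2)
            if max(abs(s).max(),abs(r).max())>1: print('TOO FAST',s,r)
            p=p+R.apply(s*25);R=R*Ro.from_rotvec(np.radians(r*6))
            rows.append(' '.join('%g'%(x+0) for x in [*s,*r]))
        rows.append('|')
    np.savez('cmd.npz',p=p,q=R.as_quat())
    seg=[];
    for r in rows:
        if r=='|' or len(seg)==12:
            if seg: print('; '.join(seg))
            print('--') if r=='|' else 0
            seg=[] if r=='|' else [r]
        else: seg.append(r)
    print('end',p.round(1),'meas now',m.round(1))
E
python3 - <<'E'
from h import *
xc=np.array([-.057,.9984,0]);zz=np.array([0,0,1.])
bar=np.array([536.9,84.6,99.5]);H=bar+182*xc-58*zz
W=[(bar+[0,0,75],rot(YAW),24),(bar-[0,0,8],rot(YAW),5)]
W+=[]
def pose(th,tau):
    f=np.radians(17.68+np.degrees(th));b=H-xc*191*np.cos(f)+zz*191*np.sin(f)
    t=np.radians(tau);return b+8*(-zz*np.cos(t)-xc*np.sin(t))
plan(W)
A=[]
N=24
for k in range(1,N+1):
    th=1.85*k/N;tau=45*k/N;A.append((pose(th,tau),rot(YAW,tau),1))
print('ARC');
import io,contextlib
f=io.StringIO()
with contextlib.redirect_stdout(f): plan(A,*( (lambda z:(z['p'],Ro.from_quat(z['q'])))(np.load('cmd.npz'))))
print(f.getvalue().replace('\n--\n','; '))
E
```

```text
-0.81 -0.6 0.11 0 0 -0.14; -0.81 -0.61 0.12 0 0 -0.15; -0.79 -0.62 0.11 0 0 -0.14; -0.78 -0.64 0.11 0 0 -0.14; -0.78 -0.64 0.12 0 0 -0.15; -0.76 -0.66 0.11 0 0 -0.14; -0.76 -0.67 0.11 0 0 -0.14; -0.74 -0.68 0.11 0 0 -0.15; -0.74 -0.69 0.12 0 0 -0.14; -0.72 -0.7 0.11 0 0 -0.14; -0.71 -0.72 0.11 0 0 -0.15; -0.71 -0.72 0.12 0 0 -0.14
-0.69 -0.74 0.11 0 0 -0.14; -0.68 -0.74 0.11 0 0 -0.15; -0.67 -0.76 0.12 0 0 -0.14; -0.66 -0.76 0.11 0 0 -0.14; -0.64 -0.77 0.11 0 0 -0.15; -0.64 -0.79 0.11 0 0 -0.14; -0.62 -0.79 0.12 0 0 -0.14; -0.61 -0.81 0.11 0 0 -0.15; -0.6 -0.81 0.11 0 0 -0.14; -0.59 -0.82 0.12 0 0 -0.14; -0.57 -0.83 0.11 0 0 -0.15; -0.56 -0.84 0.11 0 0 -0.14
--
0 0 0.66 0 0 0; 0 0 0.67 0 0 0; 0 0 0.66 0 0 0; 0 0 0.67 0 0 0; 0 0 0.66 0 0 0
--
end [536.9  84.5  91.6] meas now [178.9 572.7 242.3]
ARC
0 0.19 -0.55 0.31 0 0; 0 0.22 -0.55 0.32 0 0; 0 0.24 -0.53 0.31 0 0; 0 0.26 -0.52 0.31 0 0; 0 0.28 -0.51 0.31 0 0; 0 0.31 -0.5 0.32 0 0; 0 0.33 -0.48 0.31 0 0; 0 0.35 -0.47 0.31 0 0; 0 0.37 -0.45 0.31 0 0; 0 0.39 -0.43 0.32 0 0; 0 0.4 -0.41 0.31 0 0; 0 0.43 -0.4 0.31 0 0; 0 0.44 -0.37 0.31 0 0; 0 0.46 -0.36 0.32 0 0; 0 0.48 -0.33 0.31 0 0; 0 0.49 -0.31 0.31 0 0; -0.01 0.5 -0.29 0.31 0 0; 0 0.51 -0.27 0.32 0 0; 0 0.53 -0.24 0.31 0 0; 0 0.53 -0.22 0.31 0 0; 0 0.55 -0.2 0.31 0 0; 0 0.55 -0.17 0.32 0 0; 0 0.56 -0.14 0.31 0 0; 0 0.57 -0.12 0.31 0 0; end [520.9 366.4 194.7] meas now [178.9 572.7 242.3]
```

Emit:
{"name": "apply_moves", "arguments": {"increments": "-0.81 -0.6 0.11 0 0 -0.14; -0.81 -0.61 0.12 0 0 -0.15; -0.79 -0.62 0.11 0 0 -0.14; -0.78 -0.64 0.11 0 0 -0.14; -0.78 -0.64 0.12 0 0 -0.15; -0.76 -0.66 0.11 0 0 -0.14; -0.76 -0.67 0.11 0 0 -0.14; -0.74 -0.68 0.11 0 0 -0.15; -0.74 -0.69 0.12 0 0 -0.14; -0.72 -0.7 0.11 0 0 -0.14; -0.71 -0.72 0.11 0 0 -0.15; -0.71 -0.72 0.12 0 0 -0.14", "jaw": 0.6}}

```text
time_s: 2.0
tool_pos: [358.6, 327.7, 208.4]
eef_rot: [3.141, 0.0, 3.02]
force: [-0.3, 0.1, 0.5]
finger_gap: 51.1
grasp_force: 0.0
```

Emit:
{"name": "apply_moves", "arguments": {"increments": "-0.69 -0.74 0.11 0 0 -0.14; -0.68 -0.74 0.11 0 0 -0.15; -0.67 -0.76 0.12 0 0 -0.14; -0.66 -0.76 0.11 0 0 -0.14; -0.64 -0.77 0.11 0 0 -0.15; -0.64 -0.79 0.11 0 0 -0.14; -0.62 -0.79 0.12 0 0 -0.14; -0.61 -0.81 0.11 0 0 -0.15; -0.6 -0.81 0.11 0 0 -0.14; -0.59 -0.82 0.12 0 0 -0.14; -0.57 -0.83 0.11 0 0 -0.15; -0.56 -0.84 0.11 0 0 -0.14"}}

```text
time_s: 3.0
tool_pos: [537.5, 83.4, 174.5]
eef_rot: [3.142, 0.0, -3.084]
force: [-0.2, 0.4, 0.1]
finger_gap: 51.1
grasp_force: 0.0
```

Emit:
{"name": "apply_moves", "arguments": {"increments": "0 0 0.66 0 0 0; 0 0 0.67 0 0 0; 0 0 0.66 0 0 0; 0 0 0.67 0 0 0; 0 0 0.66 0 0 0; 0 0 0 0 0 0; 0 0 0 0 0 0"}}

```text
time_s: 3.58
tool_pos: [536.2, 84.6, 91.1]
eef_rot: [3.141, -0.002, -3.084]
force: [0.4, -0.3, 0.7]
finger_gap: 51.2
grasp_force: 0.0
```

Emit:
{"name": "apply_moves", "arguments": {"increments": "0 0 0 0 0 0; 0 0 0 0 0 0; 0 0 0 0 0 0; 0 0 0 0 0 0; 0 0 0 0 0 0; 0 0 0 0 0 0", "jaw": 0, "newtons": 30}}

```text
time_s: 4.08
tool_pos: [537.6, 83.8, 92.7]
eef_rot: [-3.14, 0.002, -3.085]
force: [-0.0, -6.2, 5.7]
finger_gap: 8.5
grasp_force: 29.6
```

Emit:
{"name": "apply_moves", "arguments": {"increments": "0 0.19 -0.55 0.31 0 0; 0 0.22 -0.55 0.32 0 0; 0 0.24 -0.53 0.31 0 0; 0 0.26 -0.52 0.31 0 0; 0 0.28 -0.51 0.31 0 0; 0 0.31 -0.5 0.32 0 0; 0 0.33 -0.48 0.31 0 0; 0 0.35 -0.47 0.31 0 0"}}

```text
time_s: 4.75
tool_pos: [533.8, 148.8, 188.4]
eef_rot: [-2.875, 0.002, -3.085]
force: [0.6, -6.8, 2.8]
finger_gap: 8.5
grasp_force: 29.4
```

Emit:
{"name": "apply_moves", "arguments": {"increments": "0 0.37 -0.45 0.31 0 0; 0 0.39 -0.43 0.32 0 0; 0 0.4 -0.41 0.31 0 0; 0 0.43 -0.4 0.31 0 0; 0 0.44 -0.37 0.31 0 0; 0 0.46 -0.36 0.32 0 0; 0 0.48 -0.33 0.31 0 0; 0 0.49 -0.31 0.31 0 0"}}

```text
time_s: 5.42
tool_pos: [527.5, 257.1, 228.3]
eef_rot: [-2.616, 0.004, -3.084]
force: [0.7, -1.6, 12.8]
finger_gap: 8.8
grasp_force: 30.7
```

Emit:
{"name": "apply_moves", "arguments": {"increments": "-0.01 0.5 -0.29 0.31 0 0; 0 0.51 -0.27 0.32 0 0; 0 0.53 -0.24 0.31 0 0; 0 0.53 -0.22 0.31 0 0; 0 0.55 -0.2 0.31 0 0; 0 0.55 -0.17 0.32 0 0; 0 0.56 -0.14 0.31 0 0; 0 0.57 -0.12 0.31 0 0; 0 0 0 0 0 0; 0 0 0 0 0 0"}}

```text
time_s: 6.25
tool_pos: [519.9, 368.1, 192.1]
eef_rot: [-2.356, -0.003, -3.083]
force: [-2.8, -1.2, -4.6]
finger_gap: 8.7
grasp_force: 32.2
```

Release, let the lid drop onto its stop, back off along the tool, straighten and take a look.

Emit:
{"name": "apply_moves", "arguments": {"increments": "0 0 0 0 0 0; 0 0 0 0 0 0; 0 0.15 0 0 0 0; 0 0.2 0 0 0 0; 0 0 0 0 0 0; 0 0 0 0 0 0", "jaw": 0.25}}

```text
time_s: 6.75
tool_pos: [520.5, 372.6, 188.4]
eef_rot: [-2.356, -0.0, -3.084]
force: [-0.1, -0.8, -1.3]
finger_gap: 21.4
grasp_force: 0.6
```

Emit:
{"name": "apply_moves", "arguments": {"increments": "0 0 -0.6 0 0 0; 0 0 -0.8 0 0 0; 0 0 -1 0 0 0; 0 0 -1 0 0 0; 0 0 -1 0 0 0"}}

```text
time_s: 7.17
tool_pos: [495.8, 408.3, 241.3]
eef_rot: [-2.404, 0.041, -3.045]
force: [-0.3, 0.1, 0.8]
finger_gap: 21.8
grasp_force: 0.0
```

```bash
python3 - <<'E'
from h import *
b=cam('top','t2.png');P=cloud(b);np.save('top1.npy',P)
cv2.imwrite('pics/t2c.png',cv2.resize(b['image'][130:320,80:400,::-1],None,fx=2.4,fy=2.4))
print(arm.get_obs()['tool_pos'])
for n in 'abcd':
    for r in arm.boxes_of('sleeve_%s1_mid'%n,'top')[:6]:
        u,v=[int(x) for x in r['uv']];print(n,u,v,round(r['p'],2),P[v,u].round())
E
```

```text
[494.97842724 409.96232962 244.3563658 ]
c 272 241 0.59 [515. -60.  56.]
c 210 242 0.56 [513. 111.  13.]
d 182 242 0.54 [512. 189.   7.]
```

View pics/t2c.png

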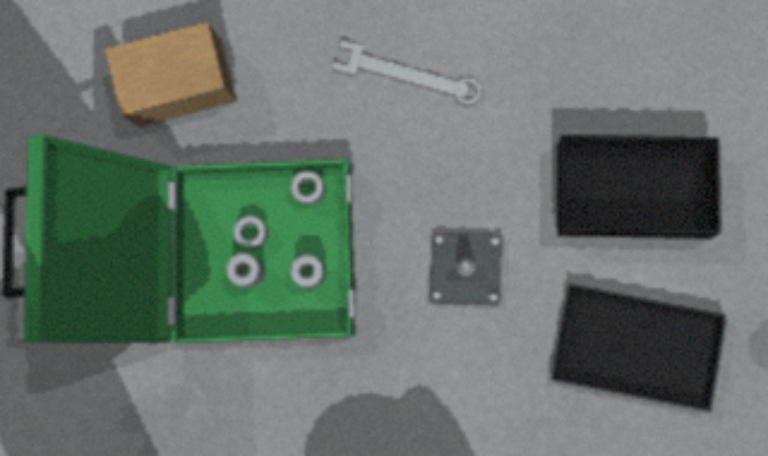

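```bash
cat >> h.py <<'E'
def circ(p):
    A=np.c_[2*p[:,:2],np.ones(len(p))];s=np.linalg.lstsq(A,(p[:,:2]**2).sum(1),rcond=None)[0]
    return s[:2],np.sqrt(s[2]+s[:2]@s[:2])
E
python3 - <<'E'
from h import *
P=np.load('top1.npy');b=cv2.imread('pics/t2.png')
hsv=cv2.cvtColor(b,cv2.COLOR_BGR2HSV)
def ctr(uv,r=9):
    u,v=uv;pts=[];
    w=P[v-r:v+r+1,u-r:u+r+1].reshape(-1,3);s=hsv[v-r:v+r+1,u-r:u+r+1].reshape(-1,3)
    m=(s[:,1]<70)&(s[:,2]>130);q=w[m];zt=np.percentile(q[:,2],[10,50,90])
    return len(q),zt.round(1),rect(q)[:3],q.mean(0).round(1)
for uv in((208,208),(184,226),(181,242),(208,243)): print(uv,ctr(uv))
f=sel(P,(450,620),(85,250),(-5,14));print('floor',len(f),np.median(f[:,2]))
K=np.array([[465.03,0,277.36],[0,465.03,207.51],[0,0,1]])
for n,z in(('plate',(8,16)),):
    q=sel(P,(465,570),(-105,-10),z);print(n,np.percentile(q,[1,50,99],axis=0).round(1))
g=sel(P,(450,580),(-110,0),(25,75));print('pin',g.round(0)[np.argsort(-g[:,2])][:12].tolist())
w=sel(P,(400,660),(0,300),(30,55));print('rim',rect(w))
E
python3 - <<'E'
import cv2
b=cv2.imread('pics/t2.png')
cv2.imwrite('pics/t2d.png',cv2.resize(b[180:280,165:300],None,fx=5.9,fy=5.9,interpolation=cv2.INTER_CUBIC))
E
```

```text
(208, 208) (80, array([10.1, 34.1, 37.3]), (array([606.4, 122.6]), array([40.1, 32.2]), 78.2), array([605.7, 120.5,  31.3]))
(184, 226) (75, array([14.6, 27. , 30.7]), (array([492.5,  56. ]), array([329.2,  31.7]), 63.9), array([554.4, 180.1,  41.9]))
(181, 242) (105, array([43.6, 48.1, 51.2]), (array([508.9, 189.7]), array([45.9, 32.5]), 87.5), array([508.8, 185.4,  45.7]))
(208, 243) (104, array([38. , 41.1, 43.9]), (array([508.3, 117.1]), array([33.6, 39.5]), 19.6), array([508.8, 114.9,  39.9]))
floor 3135 5.583944898512346
plate [[ 477.8 -103.7    8.2]
 [ 515.6  -65.4   12.3]
 [ 556.9  -25.9   15.8]]
pin [[519.0, -63.0, 63.0], [520.0, -66.0, 60.0], [517.0, -66.0, 60.0], [517.0, -63.0, 59.0], [520.0, -68.0, 59.0], [520.0, -60.0, 58.0], [515.0, -68.0, 58.0], [517.0, -68.0, 57.0], [523.0, -66.0, 57.0], [515.0, -60.0, 56.0], [523.0, -68.0, 54.0], [515.0, -66.0, 54.0]]
rim (array([531.8, 176.4]), array([200.4, 227.9]), 3.4, 1698, array([33.1, 42.1, 51.2]))
```

View pics/t2d.png

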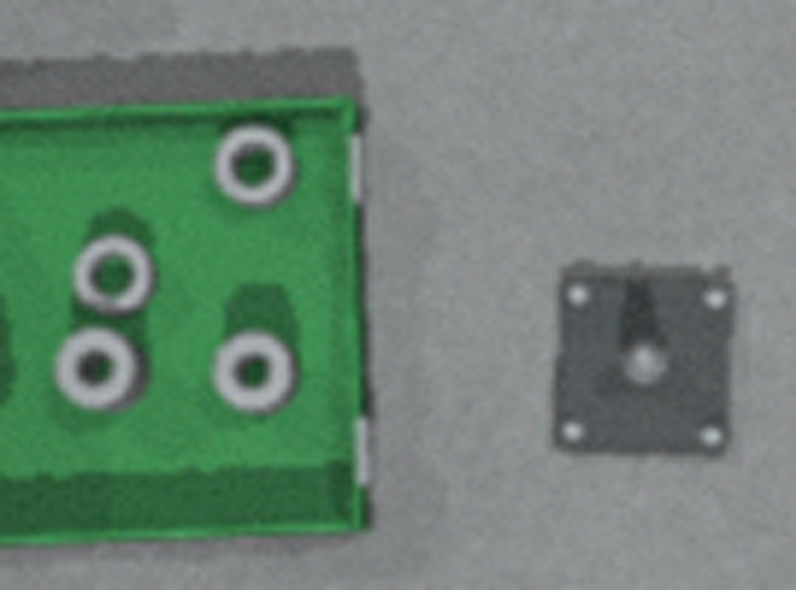

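```bash
cat >> h.py <<'E'
def ray(c,uv,z):
    C=-c['R'].T@c['t'];d=c['R'].T@np.array([(uv[0]-c['mtx'][0,2])/c['mtx'][0,0],(uv[1]-c['mtx'][1,2])/c['mtx'][1,1],1]);return C+d*(z-C[2])/d[2]
E
python3 - <<'E'
from h import *
c=cam('top')
print('C',-c['R'].T@c['t'],arm.get_obs()['joint_positions'])
for n,uv,z in(('a',(184.1,226.6),27.6),('b',(208.05,208.1),34.6),('c',(208.2,243.2),41.6),('d',(181.1,242.5),48.6),('plate',(274.15,241.9),12),('tip',(274.3,241.9),57)): print(n,ray(c,uv,z).round(1))
im=c['image'];g=cv2.cvtColor(im,cv2.COLOR_RGB2HSV)
# ring segmentation centroid
m=((g[...,1]<70)&(g[...,2]>120)).astype(np.uint8)
for n,(u,v),z in(('a',(184,226),27.6),('b',(208,208),34.6),('c',(208,243),41.6),('d',(181,242),48.6)):
    mm=np.zeros_like(m);cv2.circle(mm,(u,v),8,1,-1);ys,xs=np.nonzero(m&mm);(ctr,r)=cv2.minEnclosingCircle(np.c_[xs,ys].astype(np.float32));print(n,np.round(ctr,1),round(r,1),ray(c,ctr,z).round(1))
E
```

```text
C [ 405.96985747  -84.89449267 1288.84000941] [ 0.73829716  0.93021532  0.99197497  2.11055126 -0.59030368  0.8065319 ]
a [552.3 181.2  27.6]
b [603.5 116.7  34.6]
c [507.  111.2  41.6]
d [507.  182.6  48.6]
plate [516.2 -65.5  12. ]
tip [512.4 -66.5  57. ]
a [183.2 225.7] 6.7 [554.9 183.7  27.6]
b [207.4 207.5] 6.6 [605.2 118.6  34.6]
c [207.2 242.6] 6.8 [508.7 113.9  41.6]
d [180.5 242.2] 6.9 [507.9 184.2  48.6]
```

```bash
rm cmd.npz; python3 - <<'E'
from h import *
plan([((505,390,310),rot(YAW),9),((550,183.5,290),rot(YAW),10),((550,183.5,190),rot(YAW),5)])
E
```

```text
-0.04 -0.27 -0.18 -0.78 0.05 0.02; -0.04 -0.26 -0.2 -0.79 0.06 0.03; -0.04 -0.24 -0.23 -0.78 0.05 0.02; -0.04 -0.22 -0.24 -0.79 0.05 0.02; -0.04 -0.2 -0.26 -0.78 0.06 0.02; -0.04 -0.18 -0.27 -0.79 0.05 0.03; -0.04 -0.15 -0.29 -0.78 0.06 0.02; -0.03 -0.13 -0.3 -0.79 0.05 0.02; -0.04 -0.1 -0.31 -0.78 0.05 0.02
--
-0.13 -0.84 0.08 0 0 0; -0.13 -0.83 0.08 0 0 0; -0.14 -0.84 0.08 0 0 0; -0.13 -0.83 0.08 0 0 0; -0.13 -0.84 0.08 0 0 0; -0.13 -0.83 0.08 0 0 0; -0.13 -0.84 0.08 0 0 0; -0.13 -0.83 0.08 0 0 0; -0.14 -0.84 0.08 0 0 0; -0.13 -0.83 0.08 0 0 0
--
0 0 0.8 0 0 0; 0 0 0.8 0 0 0; 0 0 0.8 0 0 0; 0 0 0.8 0 0 0; 0 0 0.8 0 0 0
--
end [550.1 183.6 190. ] meas now [496.7 407.2 238.4]
```

Emit:
{"name": "apply_moves", "arguments": {"increments": "-0.04 -0.27 -0.18 -0.78 0.05 0.02; -0.04 -0.26 -0.2 -0.79 0.06 0.03; -0.04 -0.24 -0.23 -0.78 0.05 0.02; -0.04 -0.22 -0.24 -0.79 0.05 0.02; -0.04 -0.2 -0.26 -0.78 0.06 0.02; -0.04 -0.18 -0.27 -0.79 0.05 0.03; -0.04 -0.15 -0.29 -0.78 0.06 0.02; -0.03 -0.13 -0.3 -0.79 0.05 0.02; -0.04 -0.1 -0.31 -0.78 0.05 0.02", "jaw": 0.62}}

```text
time_s: 8.22
tool_pos: [505.3, 389.8, 310.4]
eef_rot: [3.138, 0.001, -3.084]
force: [-0.3, -0.0, 0.3]
finger_gap: 53.0
grasp_force: 0.0
```

Emit:
{"name": "apply_moves", "arguments": {"increments": "-0.13 -0.84 0.08 0 0 0; -0.13 -0.83 0.08 0 0 0; -0.14 -0.84 0.08 0 0 0; -0.13 -0.83 0.08 0 0 0; -0.13 -0.84 0.08 0 0 0; -0.13 -0.83 0.08 0 0 0; -0.13 -0.84 0.08 0 0 0; -0.13 -0.83 0.08 0 0 0; -0.14 -0.84 0.08 0 0 0; -0.13 -0.83 0.08 0 0 0"}}

```text
time_s: 9.05
tool_pos: [550.1, 182.3, 289.2]
eef_rot: [3.141, -0.001, -3.085]
force: [-0.3, 0.2, -0.1]
finger_gap: 52.8
grasp_force: 0.0
```

Emit:
{"name": "apply_moves", "arguments": {"increments": "0 0 0.8 0 0 0; 0 0 0.8 0 0 0; 0 0 0.8 0 0 0; 0 0 0.8 0 0 0; 0 0 0.8 0 0 0; 0 0 0 0 0 0; 0 0 0 0 0 0"}}

```text
time_s: 9.63
tool_pos: [549.2, 183.5, 189.0]
eef_rot: [3.141, -0.002, -3.084]
force: [0.1, 0.4, -0.1]
finger_gap: 52.8
grasp_force: 0.0
```

```bash
python3 - <<'E'
from h import *
w=cam('wrist','w1.png');o=arm.get_obs();print(o['tool_pos'],o['eef_rot'],o['joint_positions'])
print(w['mtx'],w['R'].round(3),w['t'],(-w['R'].T@w['t']).round(1))
np.savez('w1.npz',**{k:w[k] for k in w})
d=w['depth'];print(d[200:420:40,100:500:80].round())
E
```

```text
[550.05310368 183.68053796 190.53756384] [ 3.14121394e+00  1.10206229e-04 -3.08409037e+00] [ 9.67102448e-02  3.83375286e-02 -6.51565511e-02  1.46717728e+00
  3.74102406e-04  3.92079654e-02]
[[325.1922621    0.         276.4689816 ]
 [  0.         325.1922621  213.11166761]
 [  0.           0.           1.        ]] [[-0.058  0.998 -0.   ]
 [ 0.963  0.056  0.264]
 [ 0.263  0.015 -0.965]] [-151.71293821 -559.9125021   179.25239902] [483.2 180.  320.6]
[[329. 323. 300. 324. 244.]
 [341. 336. 334. 336. 248.]
 [355. 127. 311. 131. 250.]
 [ 87.  83. 368. 130.  96.]
 [ 79.  68.  76.  67.  96.]
 [ 68.  52.  64.  54.  61.]]
```

View pics/w1.png

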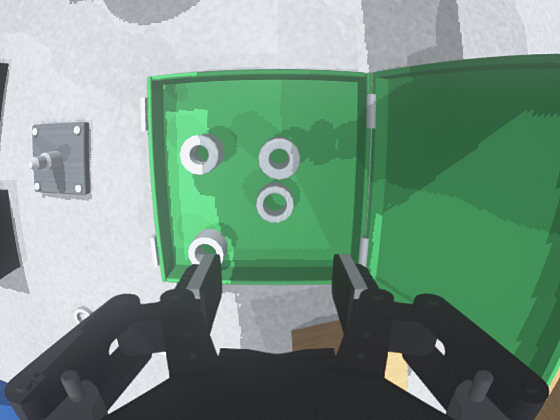

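```bash
cat >> h.py <<'E'
def fray(c,uv,z):
    C=-c['R'].T@c['t'];x=(np.array(uv,float)-c['mtx'][:2,2])/c['mtx'][0,0];th=np.linalg.norm(x)
    d=c['R'].T@np.r_[np.sin(th)*x/max(th,1e-9),np.cos(th)];return C+d*(z-C[2])/d[2]
def topfit(c,uv,z,r=26,thr=150):
    "ring-top centroid: white pixels, projected on plane z, circle-fit on outer contour"
    g=cv2.cvtColor(c['image'],cv2.COLOR_RGB2HSV);m=((g[...,1]<60)&(g[...,2]>thr)).astype(np.uint8)
    mm=np.zeros_like(m);cv2.circle(mm,tuple(int(x) for x in uv),r,1,-1);m&=mm
    k=max(cv2.findContours(m,cv2.RETR_EXTERNAL,cv2.CHAIN_APPROX_NONE)[0],key=cv2.contourArea)[:,0]
    q=np.array([fray(c,p,z) for p in k]);cc,rr=circ(q);return cc.round(1),round(rr,1)
E
python3 - <<'E'
from h import *
w=dict(np.load('w1.npz'))
for n,uv,z in(('a',(275,204),27.6),('b',(207,249),34.6),('c',(200,155),41.6),('d',(279,158),48.6)):
    print(n,fray(w,uv,z).round(1),topfit(w,uv,z))
print('plate',np.mean([fray(w,u,12) for u in((35,131),(82,127),(37,187),(79,188))],0).round(1), fray(w,(35,163),59).round(1))
E
```

```text
a [554.5 182.7  27.6] (array([554.7, 182.1]), np.float64(17.0))
b [600.8 120.   34.6] (array([599.4, 119.1]), np.float64(16.0))
c [510.8 114.7  41.6] (array([510.3, 113.3]), np.float64(17.1))
d [509.6 183.6  48.6] (array([510.1, 183.2]), np.float64(17.0))
plate [518.4 -64.8  12. ] [517.1 -57.5  59. ]
```

```bash
python3 - <<'E'
from h import *
plan([((554.5,182.5,70),rot(YAW),6),((554.5,182.5,20),rot(YAW),5)])
plan([((554.5,182.5,130),rot(YAW),6),((550,-65,190),rot(YAW),11)],*(lambda z:(z['p'],Ro.from_quat(z['q'])))(np.load('cmd.npz')))
E
```

```text
-0.03 -0.01 0.8 0 0 0; -0.03 -0.01 0.8 0 0 0; -0.03 -0.01 0.8 0 0 0; -0.02 -0.01 0.8 0 0 0; -0.03 0 0.8 0 0 0; -0.03 -0.01 0.8 0 0 0
--
0 0 0.4 0 0 0; 0 0 0.4 0 0 0; 0 0 0.4 0 0 0; 0 0 0.4 0 0 0; 0 0 0.4 0 0 0
--
end [554.5 182.6  20. ] meas now [550.1 183.7 190.5]
0 0 -0.73 0 0 0; 0 0 -0.74 0 0 0; 0 0 -0.73 0 0 0; 0 0 -0.73 0 0 0; 0 0 -0.74 0 0 0; 0 0 -0.73 0 0 0
--
0.07 -0.9 -0.22 0 0 0; 0.07 -0.9 -0.22 0 0 0; 0.06 -0.89 -0.21 0 0 0; 0.07 -0.9 -0.22 0 0 0; 0.07 -0.9 -0.22 0 0 0; 0.07 -0.9 -0.22 0 0 0; 0.07 -0.9 -0.22 0 0 0; 0.06 -0.89 -0.21 0 0 0; 0.07 -0.9 -0.22 0 0 0; 0.07 -0.9 -0.22 0 0 0; 0.07 -0.9 -0.22 0 0 0
--
end [549.9 -65.1 190. ] meas now [550.1 183.7 190.5]
```

Emit:
{"name": "apply_moves", "arguments": {"increments": "-0.03 -0.01 0.8 0 0 0; -0.03 -0.01 0.8 0 0 0; -0.03 -0.01 0.8 0 0 0; -0.02 -0.01 0.8 0 0 0; -0.03 0 0.8 0 0 0; -0.03 -0.01 0.8 0 0 0; 0 0 0.4 0 0 0; 0 0 0.4 0 0 0; 0 0 0.4 0 0 0; 0 0 0.4 0 0 0; 0 0 0.4 0 0 0; 0 0 0 0 0 0"}}

```text
time_s: 10.68
tool_pos: [553.6, 183.0, 18.4]
eef_rot: [3.141, -0.001, -3.084]
force: [-0.6, -0.3, 0.4]
finger_gap: 52.8
grasp_force: 0.0
```

Emit:
{"name": "apply_moves", "arguments": {"increments": "0 0 0 0 0 0; 0 0 0 0 0 0; 0 0 0 0 0 0; 0 0 0 0 0 0; 0 0 0 0 0 0", "jaw": 0, "newtons": 40}}

```text
time_s: 11.1
tool_pos: [555.0, 183.2, 20.8]
eef_rot: [3.141, 0.002, -3.083]
force: [0.5, -0.3, 1.5]
finger_gap: 34.2
grasp_force: 40.0
```

Emit:
{"name": "apply_moves", "arguments": {"increments": "0 0 -0.73 0 0 0; 0 0 -0.74 0 0 0; 0 0 -0.73 0 0 0; 0 0 -0.73 0 0 0; 0 0 -0.74 0 0 0; 0 0 -0.73 0 0 0"}}

```text
time_s: 11.6
tool_pos: [554.5, 183.1, 131.4]
eef_rot: [3.141, 0.001, -3.084]
force: [-0.6, 0.5, -0.5]
finger_gap: 33.9
grasp_force: 40.1
```

Emit:
{"name": "apply_moves", "arguments": {"increments": "0.07 -0.9 -0.22 0 0 0; 0.07 -0.9 -0.22 0 0 0; 0.06 -0.89 -0.21 0 0 0; 0.07 -0.9 -0.22 0 0 0; 0.07 -0.9 -0.22 0 0 0; 0.07 -0.9 -0.22 0 0 0; 0.07 -0.9 -0.22 0 0 0; 0.06 -0.89 -0.21 0 0 0; 0.07 -0.9 -0.22 0 0 0; 0.07 -0.9 -0.22 0 0 0; 0.07 -0.9 -0.22 0 0 0; 0 0 0 0 0 0"}}

```text
time_s: 12.6
tool_pos: [550.6, -68.2, 191.4]
eef_rot: [-3.14, 0.003, -3.087]
force: [0.5, -0.3, -0.7]
finger_gap: 34.3
grasp_force: 40.2
```

```bash
python3 - <<'E'
from h import *
w=cam('wrist','w2.png');o=arm.get_obs();print(o['tool_pos'],o['force'],o['finger_gap'])
np.savez('w2.npz',**{k:w[k] for k in w})
E
```

```text
[550.38656341 -66.49259777 190.86467203] [-0.14138568 -0.28457492 -1.65175171] 34.381816748632076
```

View pics/w2.png

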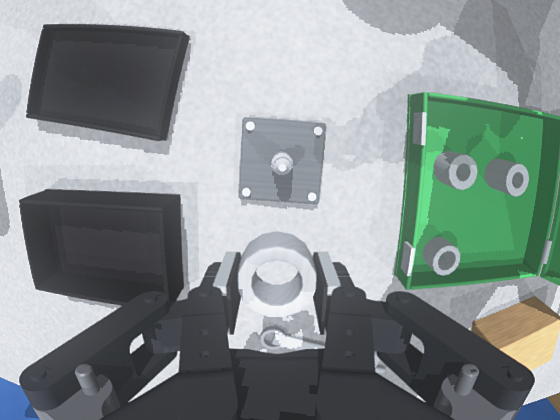

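```bash
python3 - <<'E'
from h import *
w=dict(np.load('w2.npz'));cc=-w['R'].T@w['t']
print('plate',np.mean([fray(w,u,12) for u in((250,126),(317,130),(247,192),(312,197))],0).round(1),'tip',fray(w,(282,162.5),58).round(1))
d=w['depth']
print(d[262,[245,250,305,311]],d[300,277],d[240,277])
z=198
g=cv2.cvtColor(w['image'],cv2.COLOR_RGB2GRAY)
print('sleeve top outer edge left/right/front', [fray(w,u,z).round(1) for u in((239,268),(316,268),(277,232),(277,270))])
# tip: brightest blob
p=w['image'][145:185,262:302].astype(int).sum(2);print((p[::3,::3]//30))
cv2.imwrite('pics/w2c.png',cv2.resize(w['image'][110:320,200:340,::-1],None,fx=2.8,fy=2.8,interpolation=cv2.INTER_CUBIC))
E
```

```text
plate [518.8 -65.1  12. ] tip [514.5 -65.7  58. ]
[137.92099 135.3563  136.7779  137.28506] 146.64027 141.28873
sleeve top outer edge left/right/front [array([543.6, -84.2, 198. ]), array([541.7, -51.6, 198. ]), array([526.5, -69. , 198. ]), array([543.5, -68.1, 198. ])]
[[14 14 14 14 14 14 15 15 15 15 15 13 13 15]
 [14 14 14 14 14 14 14 15 13 13 13 13 13 13]
 [14 14 14 14 14 14 16 15 13 13 13 13 13 13]
 [14 14 14 14 15 20 23 22 21 13 13 13 13 13]
 [14 14 14 14 22 23 19 18 20 21 13 13 13 13]
 [15 14 14 14 22 22 23 22 22 19 17 13 13 15]
 [15 15 14 17 18 22 23 23 21 20 18 13 15 15]
 [15 15 15 21 20 20 24 24 19 19 17 15 15 15]
 [15 15 15 15 16 17 24 24 16 17 12 15 15 15]
 [15 15 15 15 12 16 15 15 16 12 12 15 14 15]
 [15 15 15 15 11 11 11 11 11 11 12 15 15 15]
 [15 15 15 15 11 11 11 11 11 11 12 14 14 15]
 [14 14 15 15 11 11 11 11 11 11 15 15 15 15]
 [15 15 15 15 15 11 11 11 11 11 15 14 15 14]]
```

View pics/w2c.png

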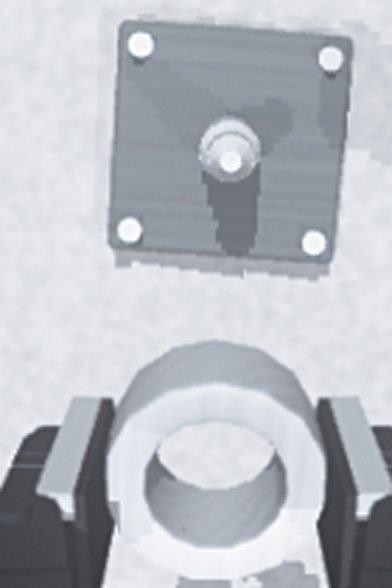

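```bash
python3 - <<'E'
from h import *
plan([((519,-65.3,95),rot(YAW),6),((519,-65.3,54),rot(YAW),6)])
E
```

```text
0.21 0.01 0.63 0 0 0; 0.2 0.01 0.64 0 0 0; 0.21 0.01 0.63 0 0 0; 0.2 0.01 0.63 0 0 0; 0.21 0.01 0.64 0 0 0; 0.21 0.01 0.63 0 0 0
--
0 0 0.27 0 0 0; 0 0 0.28 0 0 0; 0 0 0.27 0 0 0; 0 0 0.27 0 0 0; 0 0 0.28 0 0 0; 0 0 0.27 0 0 0
--
end [518.9 -65.4  54. ] meas now [550.4 -66.5 190.9]
```

Emit:
{"name": "apply_moves", "arguments": {"increments": "0.21 0.01 0.63 0 0 0; 0.2 0.01 0.64 0 0 0; 0.21 0.01 0.63 0 0 0; 0.2 0.01 0.63 0 0 0; 0.21 0.01 0.64 0 0 0; 0.21 0.01 0.63 0 0 0; 0 0 0 0 0 0; 0 0 0 0 0 0; 0 0 0 0 0 0", "newtons": 22}}

```text
time_s: 13.4
tool_pos: [519.8, -64.6, 96.2]
eef_rot: [3.141, 0.002, -3.083]
force: [0.1, 0.2, -1.4]
finger_gap: 34.0
grasp_force: 40.2
```

Emit:
{"name": "apply_moves", "arguments": {"increments": "0 0 0.27 0 0 0; 0 0 0.28 0 0 0; 0 0 0.27 0 0 0; 0 0 0.27 0 0 0; 0 0 0.28 0 0 0; 0 0 0.27 0 0 0; 0 0 0 0 0 0; 0 0 0 0 0 0"}}

```text
time_s: 14.07
tool_pos: [518.8, -64.7, 53.5]
eef_rot: [3.141, -0.0, -3.084]
force: [-0.1, 0.1, -0.9]
finger_gap: 34.1
grasp_force: 40.2
```

Emit:
{"name": "apply_moves", "arguments": {"increments": "0 0 0.1 0 0 0; 0 0 0.1 0 0 0; 0 0 0 0 0 0"}}

```text
time_s: 14.32
tool_pos: [519.2, -64.8, 48.9]
eef_rot: [3.141, 0.001, -3.084]
force: [0.3, 0.7, -1.5]
finger_gap: 33.9
grasp_force: 40.2
```

```bash
python3 - <<'E'
from h import *
o=arm.get_obs();print(o['tool_pos'],o['force'],o['finger_gap'])
w=cam('wrist','w3.png')
cv2.imwrite('pics/w3c.png',cv2.resize(w['image'][110:420,130:430,::-1],None,fx=1.9,fy=1.9,interpolation=cv2.INTER_CUBIC))
E
```

```text
[519.16750354 -64.82344693  48.88170966] [ 0.31631946  0.65062236 -1.47432796] 33.858178177633455
```

View pics/w3c.png

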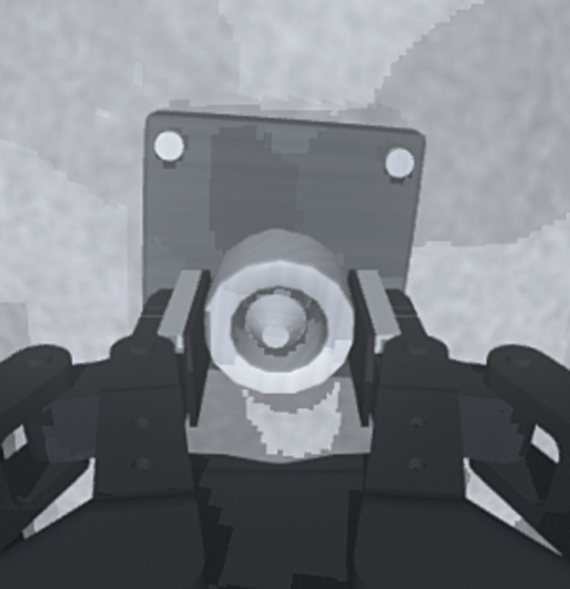

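Emit:
{"name": "apply_moves", "arguments": {"increments": "0 0 0.1 0 0 0; 0 0 0.1 0 0 0; 0 0 0 0 0 0", "jaw": 0, "newtons": 22}}

```text
time_s: 14.62
tool_pos: [519.0, -64.7, 43.6]
eef_rot: [3.141, 0.001, -3.084]
force: [0.7, -0.4, -1.4]
finger_gap: 33.8
grasp_force: 40.2
```

Emit:
{"name": "apply_moves", "arguments": {"increments": "0 0 0 0 0 0"}}

```text
time_s: 14.7
tool_pos: [519.1, -64.7, 43.9]
eef_rot: [3.141, 0.001, -3.084]
force: [-0.5, -0.2, -1.7]
finger_gap: 34.0
grasp_force: 40.2
```

Emit:
{"name": "apply_moves", "arguments": {"increments": "0 0 0.16 0 0 0; 0 0 0.16 0 0 0; 0 0 0 0 0 0"}}

```text
time_s: 14.95
tool_pos: [518.7, -64.6, 35.1]
eef_rot: [3.14, -0.0, -3.084]
force: [0.6, 0.4, -1.0]
finger_gap: 34.1
grasp_force: 40.2
```

Emit:
{"name": "apply_moves", "arguments": {"increments": "0 0 0.16 0 0 0; 0 0 0.16 0 0 0; 0 0 0 0 0 0; 0 0 0 0 0 0"}}

```text
time_s: 15.28
tool_pos: [519.2, -64.8, 27.9]
eef_rot: [3.141, 0.001, -3.084]
force: [0.5, 0.5, -1.3]
finger_gap: 34.1
grasp_force: 40.2
```

Emit:
{"name": "apply_moves", "arguments": {"increments": "0 0 0 0 0 0; 0 0 0 0 0 0; 0 0 0 0 0 0; 0 0 0 0 0 0", "jaw": 0.6}}

```text
time_s: 15.62
tool_pos: [519.3, -64.9, 28.2]
eef_rot: [3.141, 0.001, -3.084]
force: [-0.4, 0.1, 0.2]
finger_gap: 51.5
grasp_force: 0.0
```

```bash
cat >> h.py <<'E'
def rims(P):
    for n,x,z in(('tray',(340,540),(12,30)),('bin',(520,700),(42,64))):
        p=sel(P,x,(-420,-130),z);print(n,rect(p))
E
python3 - <<'E'
from h import *
P=cloud(cam('top'));rims(P)
q=sel(P,(500,536),(-84,-46),(18,90));print('sleeve top on pin',np.percentile(q[:,2],[5,25,50,75,95]).round(1),len(q))
print(np.sort(q[:,2]).round(0)[::6])
E
```

```text
tray (array([ 431.7, -262. ]), array([180.3, 109.9]), 79.9, 449, array([13.6, 21.2, 26. ]))
bin (array([ 612.5, -258.4]), array([180.2, 110.8]), 89.9, 500, array([43.8, 53.9, 58.2]))Traceback (most recent call last):
  File "<stdin>", line 3, in <module>
    return _quantile_unchecked(
        a, q, axis, out, overwrite_input, method, keepdims, weights)
    return _ureduce(a,
                    func=_quantile_ureduce_func,
    ...<5 lines>...
                    overwrite_input=overwrite_input,
                    method=method)
    r = func(a, **kwargs)
    result = _quantile(arr,
                       quantiles=q,
    ...<2 lines>...
                       out=out,
                       weights=wgt)
    slices_having_nans = np.isnan(arr[-1, ...])
                                  ~~~^^^^^^^^^
IndexError: index -1 is out of bounds for axis 0 with size 0
```

Emit:
{"name": "apply_moves", "arguments": {"increments": "0 0 0 0 0 0; 0 0 0 0 0 0; 0 0 0 0 0 0; 0 0 0 0 0 0; 0 0 0 0 0 0", "jaw": 0, "newtons": 40}}

```text
time_s: 16.08
tool_pos: [519.4, -64.8, 28.5]
eef_rot: [3.141, 0.001, -3.084]
force: [-1.1, 1.3, 5.6]
finger_gap: 34.2
grasp_force: 40.3
```

Emit:
{"name": "apply_moves", "arguments": {"increments": "0 0 -0.3 0 0 0; 0 0 -0.6 0 0 0; 0 0 -0.8 0 0 0; 0 0 -0.8 0 0 0; 0 0 -0.8 0 0 0; 0 0 -0.8 0 0 0; 0 0 -0.6 0 0 0"}}

```text
time_s: 16.67
tool_pos: [519.4, -65.0, 147.5]
eef_rot: [-3.142, 0.002, -3.084]
force: [-0.2, 0.4, -1.0]
finger_gap: 34.0
grasp_force: 40.1
```

```bash
cat >> h.py <<'E'
def setcmd(p): np.savez('cmd.npz',p=np.array(p,float),q=rot(YAW).as_quat())
def last():
    z=np.load('cmd.npz');return z['p'],Ro.from_quat(z['q'])
E
python3 - <<'E'
from h import *
setcmd((518.9,-65.4,145.5))
R=rot(YAW)
plan([((592,-218,140),R,8),((592,-218,60),R,4),((592,-218,22),R,4)])
# next: back up, to above b, down
plan([((592,-218,140),R,5),((592,-60,150),R,7),((600.8,119.5,110),R,8),((600.8,119.5,22),R,7)],*last())
E
```

```text
-0.32 -0.78 0.03 0 0 0; -0.32 -0.79 0.02 0 0 0; -0.32 -0.78 0.03 0 0 0; -0.32 -0.78 0.03 0 0 0; -0.33 -0.78 0.03 0 0 0; -0.32 -0.79 0.02 0 0 0; -0.32 -0.78 0.03 0 0 0; -0.32 -0.78 0.03 0 0 0
--
0 0 0.8 0 0 0; 0 0 0.8 0 0 0; 0 0 0.8 0 0 0; 0 0 0.8 0 0 0
--
0 0 0.38 0 0 0; 0 0 0.38 0 0 0; 0 0 0.38 0 0 0; 0 0 0.38 0 0 0
--
end [ 592. -218.   22.] meas now [519.4 -65.  147.5]
0 0 -0.94 0 0 0; 0 0 -0.95 0 0 0; 0 0 -0.94 0 0 0; 0 0 -0.95 0 0 0; 0 0 -0.94 0 0 0
--
-0.05 0.9 -0.06 0 0 0; -0.05 0.9 -0.05 0 0 0; -0.05 0.9 -0.06 0 0 0; -0.06 0.9 -0.06 0 0 0; -0.05 0.91 -0.06 0 0 0; -0.05 0.9 -0.05 0 0 0; -0.05 0.9 -0.06 0 0 0
--
-0.1 0.89 0.2 0 0 0; -0.09 0.9 0.2 0 0 0; -0.1 0.89 0.2 0 0 0; -0.09 0.89 0.2 0 0 0; -0.1 0.9 0.2 0 0 0; -0.09 0.89 0.2 0 0 0; -0.1 0.89 0.2 0 0 0; -0.09 0.9 0.2 0 0 0
--
0 0 0.5 0 0 0; 0 0 0.51 0 0 0; 0 0 0.5 0 0 0; 0 0 0.5 0 0 0; 0 0 0.5 0 0 0; 0 0 0.51 0 0 0; 0 0 0.5 0 0 0
--
end [600.7 119.6  22. ] meas now [519.4 -65.  147.5]
```

Emit:
{"name": "apply_moves", "arguments": {"increments": "-0.32 -0.78 0.03 0 0 0; -0.32 -0.79 0.02 0 0 0; -0.32 -0.78 0.03 0 0 0; -0.32 -0.78 0.03 0 0 0; -0.33 -0.78 0.03 0 0 0; -0.32 -0.79 0.02 0 0 0; -0.32 -0.78 0.03 0 0 0; -0.32 -0.78 0.03 0 0 0"}}

```text
time_s: 17.33
tool_pos: [592.5, -218.4, 140.0]
eef_rot: [3.141, 0.001, -3.084]
force: [0.1, 0.1, -2.3]
finger_gap: 34.1
grasp_force: 40.1
```

Emit:
{"name": "apply_moves", "arguments": {"increments": "0 0 0.8 0 0 0; 0 0 0.8 0 0 0; 0 0 0.8 0 0 0; 0 0 0.8 0 0 0; 0 0 0.38 0 0 0; 0 0 0.38 0 0 0; 0 0 0.38 0 0 0; 0 0 0.38 0 0 0; 0 0 0 0 0 0; 0 0 0 0 0 0"}}

```text
time_s: 18.17
tool_pos: [592.6, -217.4, 22.3]
eef_rot: [3.141, 0.001, -3.084]
force: [0.5, 0.4, -0.5]
finger_gap: 33.8
grasp_force: 39.8
```

Emit:
{"name": "apply_moves", "arguments": {"increments": "0 0 0 0 0 0; 0 0 0 0 0 0; 0 0 0 0 0 0; 0 0 0 0 0 0", "jaw": 0.6}}

```text
time_s: 18.5
tool_pos: [592.9, -217.9, 22.9]
eef_rot: [-3.141, 0.002, -3.084]
force: [-0.1, -3.1, 2.1]
finger_gap: 51.5
grasp_force: 1.6
```

Emit:
{"name": "apply_moves", "arguments": {"increments": "0 0 -0.94 0 0 0; 0 0 -0.95 0 0 0; 0 0 -0.94 0 0 0; 0 0 -0.95 0 0 0; 0 0 -0.94 0 0 0"}}

```text
time_s: 18.92
tool_pos: [592.2, -217.1, 141.4]
eef_rot: [3.141, 0.001, -3.083]
force: [-0.4, 0.0, -0.5]
finger_gap: 51.1
grasp_force: 0.0
```

Emit:
{"name": "apply_moves", "arguments": {"increments": "-0.05 0.9 -0.16 0 0 0; -0.05 0.9 -0.15 0 0 0; -0.05 0.9 -0.16 0 0 0; -0.06 0.9 -0.16 0 0 0; -0.05 0.91 -0.16 0 0 0; -0.05 0.9 -0.15 0 0 0; -0.05 0.9 -0.16 0 0 0"}}

```text
time_s: 19.5
tool_pos: [592.0, -58.1, 168.0]
eef_rot: [3.141, 0.001, -3.083]
force: [0.3, -0.4, 0.3]
finger_gap: 51.4
grasp_force: 0.0
```

Emit:
{"name": "apply_moves", "arguments": {"increments": "-0.1 0.89 -0.1 0 0 0; -0.09 0.9 -0.1 0 0 0; -0.1 0.89 -0.1 0 0 0; -0.09 0.89 -0.1 0 0 0; -0.1 0.9 -0.1 0 0 0; -0.09 0.89 -0.1 0 0 0; -0.1 0.89 -0.1 0 0 0; -0.09 0.9 -0.1 0 0 0; 0 0 0 0 0 0; 0 0 0 0 0 0; 0 0 0 0 0 0"}}

```text
time_s: 20.42
tool_pos: [600.6, 119.9, 187.7]
eef_rot: [3.141, 0.001, -3.083]
force: [0.2, -0.3, 0.3]
finger_gap: 51.1
grasp_force: 0.0
```

```bash
python3 - <<'E'
from h import *
w=cam('wrist','w4.png');o=arm.get_obs();print(o['tool_pos'])
C=-w['R'].T@w['t']
def proj(X,w):
    c=w['R']@np.array(X)+w['t'];th=np.arctan2(np.hypot(c[0],c[1]),c[2]);return w['mtx'][:2,2]+w['mtx'][0,0]*th*c[:2]/np.hypot(c[0],c[1])
for n,X,z in(('b',(601,119.5,34.6),34.6),('c',(510.5,114,41.6),41.6),('d',(510,183.4,48.6),48.6)):
    uv=proj(X,w);print(n,uv.round(),topfit(w,uv,z))
print('bolts0',proj((518.5,-65,12),w))
P=cloud(cam('top','t3.png'));q=sel(P,(565,660),(-335,-180),(10,40));print('a in bin',len(q),q.mean(0) if len(q) else 0)
E
```

```text
[600.66065705 119.45945672 187.63835834]
b [276. 200.] (array([605.7, 117.1]), np.float64(17.5))
c [275.  98.] (array([510.6, 112.8]), np.float64(17.1))
d [358. 103.] (array([510.1, 182.8]), np.float64(16.8))
bolts0 [101.21006689 108.67018348]
a in bin 153 [ 597.54223133 -227.82949658   20.47637431]
```

```bash
cat >> h.py <<'E'
def robust(c,uv,z,r=28):
    "RANSAC-ish: fixed radius 18 circle on Canny edge points projected on plane z"
    e=cv2.Canny(cv2.cvtColor(c['image'],cv2.COLOR_RGB2GRAY),60,150);v,u=np.nonzero(e)
    k=np.hypot(u-uv[0],v-uv[1])<r;q=np.array([fray(c,(a,b),z)[:2] for a,b in zip(u[k],v[k])])
    x0=fray(c,uv,z)[:2];best=[]
    for dx in np.arange(-9,9.1,.5):
        for dy in np.arange(-9,9.1,.5):
            d=np.hypot(*(q-x0-[dx,dy]).T)
            best.append((np.exp(-((d-18)/1.0)**2).sum()+.5*max(np.exp(-((d-b)/.8)**2).sum() for b in(8.5,11)),dx,dy,8.5 if np.exp(-((d-8.5)/.8)**2).sum()>np.exp(-((d-11)/.8)**2).sum() else 11))
    b=max(best);return (x0+b[1:3]).round(1),round(b[0],1),b[3]
E
python3 - <<'E'
from h import *
w=cam('wrist')
for n,uv,z in(('b',(276,200),34.6),('c',(275,98),41.6),('d',(358,103),48.6)): print(n,robust(w,uv,z))
w=dict(np.load('w1.npz'))
for n,uv,z in(('a',(275,204),27.6),('b',(207,249),34.6),('c',(200,155),41.6),('d',(279,158),48.6)): print(n,robust(w,uv,z))
im=cv2.imread('pics/w4.png');cv2.imwrite('pics/w4c.png',cv2.resize(im[150:270,210:340],None,fx=4,fy=4,interpolation=cv2.INTER_CUBIC))
E
```

```text
b (array([606.6, 117.6]), np.float64(120.8), 11)
c (array([510.5, 113.1]), np.float64(104.3), 8.5)
d (array([510.3, 183. ]), np.float64(111.3), 8.5)
a (array([555. , 182.2]), np.float64(109.9), 11)
b (array([606.3, 118. ]), np.float64(95.2), 11)
c (array([510.3, 113.2]), np.float64(114.8), 8.5)
d (array([510.1, 183.6]), np.float64(111.7), 8.5)
```

View pics/w4c.png

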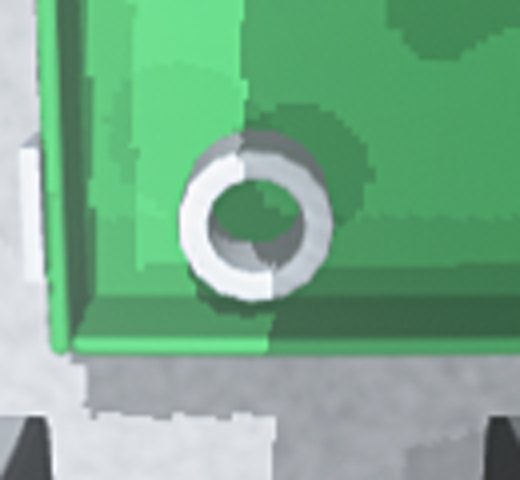

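```bash
python3 - <<'E'
from h import *
setcmd((600.7,119.6,187.5));R=rot(YAW)
plan([((606.5,117.7,70),R,6),((606.5,117.7,22),R,5)])
plan([((606.5,117.7,130),R,6),((518.5,-65.1,115),R,10),((518.5,-65.1,56),R,5),((518.5,-65.1,46),R,3)],*last())
E
```

```text
-0.04 -0.01 0.78 0 0 0; -0.04 -0.02 0.79 0 0 0; -0.03 -0.01 0.78 0 0 0; -0.04 -0.02 0.78 0 0 0; -0.04 -0.01 0.79 0 0 0; -0.04 -0.02 0.78 0 0 0
--
0 0 0.38 0 0 0; 0 0 0.39 0 0 0; 0 0 0.38 0 0 0; 0 0 0.39 0 0 0; 0 0 0.38 0 0 0
--
end [606.6 117.7  22. ] meas now [600.7 119.2 187.7]
0 0 -0.72 0 0 0; 0 0 -0.72 0 0 0; 0 0 -0.72 0 0 0; 0 0 -0.72 0 0 0; 0 0 -0.72 0 0 0; 0 0 -0.72 0 0 0
--
0.39 -0.71 0.06 0 0 0; 0.4 -0.71 0.06 0 0 0; 0.39 -0.71 0.06 0 0 0; 0.39 -0.71 0.06 0 0 0; 0.4 -0.71 0.06 0 0 0; 0.39 -0.71 0.06 0 0 0; 0.4 -0.71 0.06 0 0 0; 0.39 -0.71 0.06 0 0 0; 0.39 -0.71 0.06 0 0 0; 0.4 -0.71 0.06 0 0 0
--
0 0 0.47 0 0 0; 0 0 0.47 0 0 0; 0 0 0.48 0 0 0; 0 0 0.47 0 0 0; 0 0 0.47 0 0 0
--
0 0 0.13 0 0 0; 0 0 0.14 0 0 0; 0 0 0.13 0 0 0
--
end [518.4 -65.2  46. ] meas now [600.7 119.2 187.7]
```

Emit:
{"name": "apply_moves", "arguments": {"increments": "-0.04 -0.01 0.78 0 0 0; -0.04 -0.02 0.79 0 0 0; -0.03 -0.01 0.78 0 0 0; -0.04 -0.02 0.78 0 0 0; -0.04 -0.01 0.79 0 0 0; -0.04 -0.02 0.78 0 0 0; 0 0 0.38 0 0 0; 0 0 0.39 0 0 0; 0 0 0.38 0 0 0; 0 0 0.39 0 0 0; 0 0 0.38 0 0 0; 0 0 0 0 0 0"}}

```text
time_s: 21.57
tool_pos: [605.7, 118.3, 20.3]
eef_rot: [3.141, -0.001, -3.084]
force: [-0.3, 0.7, -0.5]
finger_gap: 51.1
grasp_force: 0.0
```

Emit:
{"name": "apply_moves", "arguments": {"increments": "0 0 0 0 0 0; 0 0 0 0 0 0; 0 0 0 0 0 0; 0 0 0 0 0 0; 0 0 0 0 0 0; 0 0 0 0 0 0", "jaw": 0, "newtons": 25}}

```text
time_s: 22.07
tool_pos: [606.9, 118.3, 22.6]
eef_rot: [3.141, 0.001, -3.084]
force: [1.4, 0.6, -0.0]
finger_gap: 35.8
grasp_force: 25.2
```

Emit:
{"name": "apply_moves", "arguments": {"increments": "0 0 -0.72 0 0 0; 0 0 -0.72 0 0 0; 0 0 -0.72 0 0 0; 0 0 -0.72 0 0 0; 0 0 -0.72 0 0 0; 0 0 -0.72 0 0 0"}}

```text
time_s: 22.57
tool_pos: [606.6, 118.2, 131.3]
eef_rot: [3.141, 0.001, -3.084]
force: [0.7, -0.1, -0.4]
finger_gap: 35.5
grasp_force: 25.4
```

Emit:
{"name": "apply_moves", "arguments": {"increments": "0.39 -0.71 0.06 0 0 0; 0.4 -0.71 0.06 0 0 0; 0.39 -0.71 0.06 0 0 0; 0.39 -0.71 0.06 0 0 0; 0.4 -0.71 0.06 0 0 0; 0.39 -0.71 0.06 0 0 0; 0.4 -0.71 0.06 0 0 0; 0.39 -0.71 0.06 0 0 0; 0.39 -0.71 0.06 0 0 0; 0.4 -0.71 0.06 0 0 0; 0 0 0 0 0 0; 0 0 0 0 0 0"}}

```text
time_s: 23.57
tool_pos: [518.5, -65.3, 115.3]
eef_rot: [3.141, 0.001, -3.085]
force: [0.7, 0.4, -0.9]
finger_gap: 35.8
grasp_force: 25.4
```

Emit:
{"name": "apply_moves", "arguments": {"increments": "0 0 0 0 0 0; 0 0 0.47 0 0 0; 0 0 0.47 0 0 0; 0 0 0.48 0 0 0; 0 0 0.47 0 0 0; 0 0 0.47 0 0 0; 0 0 0 0 0 0; 0 0 0 0 0 0"}}

```text
time_s: 24.23
tool_pos: [517.9, -64.3, 55.0]
eef_rot: [3.14, -0.001, -3.083]
force: [-0.4, -0.1, -1.5]
finger_gap: 35.7
grasp_force: 25.4
```

Emit:
{"name": "apply_moves", "arguments": {"increments": "0 0 0.13 0 0 0; 0 0 0.14 0 0 0; 0 0 0.13 0 0 0; 0 0 0 0 0 0; 0 0 0 0 0 0"}}

```text
time_s: 24.65
tool_pos: [518.7, -64.6, 46.1]
eef_rot: [3.141, 0.001, -3.084]
force: [0.9, 0.4, -1.5]
finger_gap: 35.6
grasp_force: 25.4
```

Emit:
{"name": "apply_moves", "arguments": {"increments": "0 0 0.16 0 0 0; 0 0 0.16 0 0 0; 0 0 0.16 0 0 0; 0 0 0.16 0 0 0; 0 0 0 0 0 0; 0 0 0 0 0 0"}}

```text
time_s: 25.15
tool_pos: [518.6, -64.5, 29.8]
eef_rot: [3.141, 0.001, -3.084]
force: [0.2, -0.0, -1.4]
finger_gap: 35.8
grasp_force: 25.4
```

Emit:
{"name": "apply_moves", "arguments": {"increments": "0 0 0 0 0 0; 0 0 0 0 0 0; 0 0 0 0 0 0; 0 0 0 0 0 0", "jaw": 0.55}}

```text
time_s: 25.48
tool_pos: [518.8, -64.6, 30.2]
eef_rot: [3.141, 0.001, -3.084]
force: [-0.2, 0.7, 0.3]
finger_gap: 47.1
grasp_force: 0.0
```

Emit:
{"name": "apply_moves", "arguments": {"increments": "0 0 0 0 0 0; 0 0 0 0 0 0; 0 0 0 0 0 0; 0 0 0 0 0 0; 0 0 0 0 0 0", "jaw": 0, "newtons": 40}}

```text
time_s: 25.9
tool_pos: [518.9, -64.6, 30.5]
eef_rot: [3.141, 0.001, -3.083]
force: [-2.8, 1.3, 5.9]
finger_gap: 35.2
grasp_force: 40.0
```

Emit:
{"name": "apply_moves", "arguments": {"increments": "0 0 -0.3 0 0 0; 0 0 -0.6 0 0 0; 0 0 -0.8 0 0 0; 0 0 -0.8 0 0 0; 0 0 -0.8 0 0 0; 0 0 -0.8 0 0 0; 0 0 -0.5 0 0 0; 0 0 0 0 0 0"}}

```text
time_s: 26.57
tool_pos: [520.1, -65.3, 148.2]
eef_rot: [-3.14, 0.005, -3.084]
force: [0.6, -0.5, -1.3]
finger_gap: 35.2
grasp_force: 40.6
```

```bash
python3 - <<'E'
from h import *
P=cloud(cam('top'));rims(P)
setcmd((518.4,-65.2,145));R=rot(YAW)
plan([((638,-242,140),R,9),((638,-242,60),R,4),((638,-242,24),R,4)])
plan([((638,-242,140),R,6),((560,-60,160),R,8),((515,113.2,140),R,8),((510.5,113.2,24),R,8)],*last())
E
```

```text
tray (array([ 431.7, -262. ]), array([180.2, 109.9]), 79.9, 448, array([14.4, 21.3, 25.3]))
bin (array([ 613. , -258.3]), array([112., 180.]), 0.0, 496, array([44.4, 54.1, 58.6]))
-0.49 -0.81 0.02 0 0 0; -0.48 -0.82 0.02 0 0 0; -0.49 -0.81 0.03 0 0 0; -0.48 -0.82 0.02 0 0 0; -0.49 -0.81 0.02 0 0 0; -0.48 -0.82 0.02 0 0 0; -0.49 -0.81 0.03 0 0 0; -0.48 -0.82 0.02 0 0 0; -0.49 -0.81 0.02 0 0 0
--
0 0 0.8 0 0 0; 0 0 0.8 0 0 0; 0 0 0.8 0 0 0; 0 0 0.8 0 0 0
--
0 0 0.36 0 0 0; 0 0 0.36 0 0 0; 0 0 0.36 0 0 0; 0 0 0.36 0 0 0
--
end [ 638.  -241.9   24. ] meas now [519.4 -65.  146.2]
0 0 -0.77 0 0 0; 0 0 -0.78 0 0 0; 0 0 -0.77 0 0 0; 0 0 -0.77 0 0 0; 0 0 -0.78 0 0 0; 0 0 -0.77 0 0 0
--
0.34 0.93 -0.1 0 0 0; 0.33 0.93 -0.1 0 0 0; 0.34 0.93 -0.1 0 0 0; 0.34 0.93 -0.1 0 0 0; 0.34 0.93 -0.1 0 0 0; 0.33 0.93 -0.1 0 0 0; 0.34 0.93 -0.1 0 0 0; 0.34 0.93 -0.1 0 0 0
--
0.17 0.88 0.1 0 0 0; 0.18 0.88 0.1 0 0 0; 0.17 0.87 0.1 0 0 0; 0.18 0.88 0.1 0 0 0; 0.17 0.88 0.1 0 0 0; 0.18 0.88 0.1 0 0 0; 0.17 0.87 0.1 0 0 0; 0.18 0.88 0.1 0 0 0
--
0.02 0 0.58 0 0 0; 0.02 0 0.58 0 0 0; 0.03 0 0.58 0 0 0; 0.02 0.01 0.58 0 0 0; 0.02 0 0.58 0 0 0; 0.02 0 0.58 0 0 0; 0.02 0 0.58 0 0 0; 0.03 0 0.58 0 0 0
--
end [510.4 113.1  24. ] meas now [519.4 -65.  146.2]
```

Emit:
{"name": "apply_moves", "arguments": {"increments": "-0.49 -0.81 0.02 0 0 0; -0.48 -0.82 0.02 0 0 0; -0.49 -0.81 0.03 0 0 0; -0.48 -0.82 0.02 0 0 0; -0.49 -0.81 0.02 0 0 0; -0.48 -0.82 0.02 0 0 0; -0.49 -0.81 0.03 0 0 0; -0.48 -0.82 0.02 0 0 0; -0.49 -0.81 0.02 0 0 0; 0 0 0 0 0 0"}}

```text
time_s: 27.45
tool_pos: [638.6, -244.3, 136.6]
eef_rot: [3.14, -0.001, -3.086]
force: [1.0, 0.5, -1.4]
finger_gap: 34.8
grasp_force: 40.7
```

Emit:
{"name": "apply_moves", "arguments": {"increments": "0 0 0.8 0 0 0; 0 0 0.8 0 0 0; 0 0 0.8 0 0 0; 0 0 0.8 0 0 0; 0 0 0.36 0 0 0; 0 0 0.36 0 0 0; 0 0 0.36 0 0 0; 0 0 0.36 0 0 0; 0 0 0 0 0 0; 0 0 0 0 0 0"}}

```text
time_s: 28.28
tool_pos: [638.6, -241.3, 24.3]
eef_rot: [3.141, 0.001, -3.084]
force: [0.4, 0.1, -1.1]
finger_gap: 35.2
grasp_force: 41.3
```

Emit:
{"name": "apply_moves", "arguments": {"increments": "0 0 0 0 0 0; 0 0 0 0 0 0; 0 0 0 0 0 0; 0 0 0 0 0 0", "jaw": 0.55}}

```text
time_s: 28.62
tool_pos: [638.7, -241.4, 24.6]
eef_rot: [3.141, 0.002, -3.084]
force: [-1.0, -0.2, -0.0]
finger_gap: 46.9
grasp_force: 0.0
```

Emit:
{"name": "apply_moves", "arguments": {"increments": "0 0 -0.77 0 0 0; 0 0 -0.78 0 0 0; 0 0 -0.77 0 0 0; 0 0 -0.77 0 0 0; 0 0 -0.78 0 0 0; 0 0 -0.77 0 0 0"}}

```text
time_s: 29.12
tool_pos: [638.3, -241.3, 141.4]
eef_rot: [3.141, 0.001, -3.084]
force: [-0.4, 0.0, -0.3]
finger_gap: 46.9
grasp_force: 0.0
```

Emit:
{"name": "apply_moves", "arguments": {"increments": "0.34 0.93 -0.1 0 0 0; 0.33 0.93 -0.1 0 0 0; 0.34 0.93 -0.1 0 0 0; 0.34 0.93 -0.1 0 0 0; 0.34 0.93 -0.1 0 0 0; 0.33 0.93 -0.1 0 0 0; 0.34 0.93 -0.1 0 0 0; 0.34 0.93 -0.1 0 0 0", "jaw": 0.61}}

```text
time_s: 29.78
tool_pos: [559.6, -58.6, 160.5]
eef_rot: [3.141, 0.001, -3.084]
force: [-0.7, 0.5, 0.5]
finger_gap: 51.8
grasp_force: 0.0
```

Emit:
{"name": "apply_moves", "arguments": {"increments": "0.17 0.88 0.1 0 0 0; 0.18 0.88 0.1 0 0 0; 0.17 0.87 0.1 0 0 0; 0.18 0.88 0.1 0 0 0; 0.17 0.88 0.1 0 0 0; 0.18 0.88 0.1 0 0 0; 0.17 0.87 0.1 0 0 0; 0.18 0.88 0.1 0 0 0; 0 0 0 0 0 0; 0 0 0 0 0 0"}}

```text
time_s: 30.62
tool_pos: [514.8, 114.4, 140.4]
eef_rot: [3.141, 0.001, -3.082]
force: [0.6, -0.9, 0.7]
finger_gap: 52.0
grasp_force: 0.0
```

```bash
python3 - <<'E'
from h import *
P=cloud(cam('top'));rims(P)
for n,x,y in(('a',592,-218),('b',638,-242)):
    q=sel(P,(x-20,x+20),(y-20,y+20),(15,60));print(n,len(q),q.mean(0).round(0))
R=rot(YAW)
plan([((510.4,113.2,130),R,5),((518.5,-65.1,118),R,8),((518.5,-65.1,58),R,5),((518.5,-65.1,53),R,2)],*last())
E
```

```text
tray (array([ 431.3, -262.3]), array([180.8, 109.9]), 79.7, 443, array([13.9, 21.6, 25.8]))
bin (array([ 612.5, -258.7]), array([181., 111.]), 89.9, 493, array([45.2, 54.1, 58.4]))
a 91 [ 591. -216.   26.]
b 109 [ 637. -240.   32.]
0 0 -0.85 0 0 0; 0 0 -0.85 0 0 0; 0 0 -0.84 0 0 0; 0 0 -0.85 0 0 0; 0 0 -0.85 0 0 0
--
0.01 -0.89 0.06 0 0 0; 0.01 -0.89 0.06 0 0 0; 0.01 -0.9 0.06 0 0 0; 0.01 -0.89 0.06 0 0 0; 0.01 -0.89 0.06 0 0 0; 0.01 -0.89 0.06 0 0 0; 0.02 -0.89 0.06 0 0 0; 0.01 -0.9 0.06 0 0 0
--
0 0 0.48 0 0 0; 0 0 0.48 0 0 0; 0 0 0.48 0 0 0; 0 0 0.48 0 0 0; 0 0 0.48 0 0 0
--
0 0 0.1 0 0 0; 0 0 0.1 0 0 0
--
end [518.4 -65.2  53. ] meas now [515.2 113.7 140.5]
```

Emit:
{"name": "apply_moves", "arguments": {"increments": "0.02 0 0.58 0 0 0; 0.02 0 0.58 0 0 0; 0.03 0 0.58 0 0 0; 0.02 0.01 0.58 0 0 0; 0.02 0 0.58 0 0 0; 0.02 0 0.58 0 0 0; 0.02 0 0.58 0 0 0; 0.03 0 0.58 0 0 0; 0 0 0 0 0 0; 0 0 0 0 0 0"}}

```text
time_s: 31.5
tool_pos: [510.4, 112.9, 24.0]
eef_rot: [3.141, -0.0, -3.085]
force: [0.7, 0.4, 0.3]
finger_gap: 51.7
grasp_force: 0.0
```

Emit:
{"name": "apply_moves", "arguments": {"increments": "0 0 0 0 0 0; 0 0 0 0 0 0; 0 0 0 0 0 0; 0 0 0 0 0 0; 0 0 0 0 0 0; 0 0 0 0 0 0", "jaw": 0, "newtons": 25}}

```text
time_s: 32.0
tool_pos: [511.7, 113.3, 25.7]
eef_rot: [-3.141, 0.003, -3.084]
force: [-2.1, -3.3, 6.0]
finger_gap: 35.8
grasp_force: 25.7
```

Emit:
{"name": "apply_moves", "arguments": {"increments": "0 0 -0.85 0 0 0; 0 0 -0.85 0 0 0; 0 0 -0.84 0 0 0; 0 0 -0.85 0 0 0; 0 0 -0.85 0 0 0"}}

```text
time_s: 32.42
tool_pos: [510.3, 113.8, 131.3]
eef_rot: [3.141, 0.001, -3.083]
force: [-0.1, -0.6, -2.0]
finger_gap: 35.7
grasp_force: 25.7
```

Emit:
{"name": "apply_moves", "arguments": {"increments": "0.01 -0.89 0.06 0 0 0; 0.01 -0.89 0.06 0 0 0; 0.01 -0.9 0.06 0 0 0; 0.01 -0.89 0.06 0 0 0; 0.01 -0.89 0.06 0 0 0; 0.01 -0.89 0.06 0 0 0; 0.02 -0.89 0.06 0 0 0; 0.01 -0.9 0.06 0 0 0; 0 0 0 0 0 0; 0 0 0 0 0 0; 0 0 0 0 0 0"}}

```text
time_s: 33.33
tool_pos: [518.6, -64.3, 118.2]
eef_rot: [3.141, 0.001, -3.084]
force: [-0.2, -0.4, -1.3]
finger_gap: 35.6
grasp_force: 25.8
```

Emit:
{"name": "apply_moves", "arguments": {"increments": "0 0 0.48 0 0 0; 0 0 0.48 0 0 0; 0 0 0.48 0 0 0; 0 0 0.48 0 0 0; 0 0 0.48 0 0 0; 0 0 0 0 0 0; 0 0 0 0 0 0"}}

```text
time_s: 33.92
tool_pos: [518.6, -64.7, 56.9]
eef_rot: [3.141, 0.001, -3.084]
force: [1.5, -1.5, -1.5]
finger_gap: 35.8
grasp_force: 26.0
```

Emit:
{"name": "apply_moves", "arguments": {"increments": "0 0 0.1 0 0 0; 0 0 0.1 0 0 0; 0 0 0 0 0 0; 0 0 0 0 0 0"}}

```text
time_s: 34.25
tool_pos: [519.7, -65.2, 54.8]
eef_rot: [-3.141, 0.003, -3.084]
force: [-2.0, -1.7, 14.3]
finger_gap: 35.5
grasp_force: 27.2
```

Emit:
{"name": "apply_moves", "arguments": {"increments": "0 0 0 0 0 0; 0 0 0 0 0 0; 0 0 0 0 0 0; 0 0 0 0 0 0; 0 0 0 0 0 0", "jaw": 0.6}}

```text
time_s: 34.67
tool_pos: [518.4, -64.4, 52.8]
eef_rot: [3.141, 0.0, -3.083]
force: [0.6, 0.4, -0.1]
finger_gap: 51.5
grasp_force: 0.0
```

```bash
cat >> h.py <<'E'
def wz(X):
    "wrist-depth height samples near world point X"
    w=cam('wrist','wz%d.png'%int(arm.get_obs()['time_s']));c=w['R']@np.array(X,float)+w['t'];r=np.hypot(c[0],c[1]);th=np.arctan2(r,c[2])
    uv=w['mtx'][:2,2]+w['mtx'][0,0]*th*c[:2]/r;u,v=int(uv[0]),int(uv[1])
    d=np.median(w['depth'][v-2:v+3,u-2:u+3]);print('expected depth',c[2].round(1),'read',d,'uv',u,v)
E
python3 - <<'E'
from h import *
wz((518.5,-65-13.5,72));wz((518.5,-65+13.5,72));wz((518.5-13.5,-65,72))
o=arm.get_obs();print(o['tool_pos'],o['force'])
rims(cloud(cam('top')))
R=rot(YAW);c=np.array([439.6,-227.5])
plan([((518.4,-65.2,153),R,6),((*c,150),R,8),((*c,60),R,5),((*c,22.5),R,4)],*last())
E
```

```text
expected depth 125.7 read 127.2068 uv 240 297
expected depth 126.1 read 127.959175 uv 308 300
expected depth 122.4 read 123.65532 uv 276 268
[518.61230345 -64.56127465  52.97338147] [-0.22359772  0.14758149 -0.15927179]
tray (array([ 449.1, -244.3]), array([222. , 138.1]), 79.9, 446, array([14.6, 21.4, 25.8]))
bin (array([ 612.4, -258.5]), array([111.2, 180. ]), 0.1, 494, array([45. , 53.9, 58.6]))
0 0 -0.67 0 0 0; 0 0 -0.66 0 0 0; 0 0 -0.67 0 0 0; 0 0 -0.67 0 0 0; 0 0 -0.66 0 0 0; 0 0 -0.67 0 0 0
--
0.44 -0.79 0.01 0 0 0; 0.44 -0.79 0.02 0 0 0; 0.44 -0.78 0.01 0 0 0; 0.44 -0.79 0.02 0 0 0; 0.44 -0.79 0.01 0 0 0; 0.44 -0.79 0.02 0 0 0; 0.44 -0.78 0.01 0 0 0; 0.44 -0.79 0.02 0 0 0
--
0 0 0.72 0 0 0; 0 0 0.72 0 0 0; 0 0 0.72 0 0 0; 0 0 0.72 0 0 0; 0 0 0.72 0 0 0
--
0 0 0.38 0 0 0; 0 0 0.37 0 0 0; 0 0 0.38 0 0 0; 0 0 0.37 0 0 0
--
end [ 439.6 -227.5   22.5] meas now [518.7 -64.6  53. ]
```

Emit:
{"name": "apply_moves", "arguments": {"increments": "0 0 0 0 0 0; 0 0 0 0 0 0; 0 0 0 0 0 0; 0 0 0 0 0 0; 0 0 0 0 0 0", "jaw": 0, "newtons": 40}}

```text
time_s: 35.28
tool_pos: [518.8, -65.0, 53.4]
eef_rot: [-3.141, 0.001, -3.084]
force: [-0.8, -3.5, 3.2]
finger_gap: 35.1
grasp_force: 39.9
```

Emit:
{"name": "apply_moves", "arguments": {"increments": "0 0 -0.67 0 0 0; 0 0 -0.66 0 0 0; 0 0 -0.67 0 0 0; 0 0 -0.67 0 0 0; 0 0 -0.66 0 0 0; 0 0 -0.67 0 0 0"}}

```text
time_s: 35.78
tool_pos: [518.3, -64.1, 153.3]
eef_rot: [3.14, 0.0, -3.083]
force: [-0.5, -0.1, -1.0]
finger_gap: 35.0
grasp_force: 41.5
```

```bash
python3 - <<'E'
from h import *
P=cloud(cam('top','t4.png'));rims(P)
p=sel(P,(340,520),(-420,-130),(12,30))
d=np.linalg.norm(p[:,None]-p[None],axis=2);p=p[(d<12).sum(1)>4];print(rect(p))
o=arm.get_obs();print(o['tool_pos'],o['grasp_force'],o['finger_gap'])
E
```

```text
tray (array([ 431.7, -262.3]), array([180.7, 110. ]), 79.9, 448, array([13.9, 21.5, 25.9]))
bin (array([ 612.5, -258.5]), array([110.8, 180.8]), 0.1, 503, array([44.1, 53.8, 58.9]))
(array([ 431.7, -262.3]), array([180.7, 110. ]), 79.9, 439, array([14.8, 21.6, 26. ]))
[519.74333082 -64.69392582 156.95942564] 41.51428900659084 35.282791221468436
```

Emit:
{"name": "apply_moves", "arguments": {"increments": "0.44 -0.79 0.01 0 0 0; 0.44 -0.79 0.02 0 0 0; 0.44 -0.78 0.01 0 0 0; 0.44 -0.79 0.02 0 0 0; 0.44 -0.79 0.01 0 0 0; 0.44 -0.79 0.02 0 0 0; 0.44 -0.78 0.01 0 0 0; 0.44 -0.79 0.02 0 0 0; 0 0 0 0 0 0"}}

```text
time_s: 36.58
tool_pos: [438.5, -229.4, 148.8]
eef_rot: [3.141, 0.0, -3.086]
force: [0.0, -0.4, -1.9]
finger_gap: 35.3
grasp_force: 41.5
```

Emit:
{"name": "apply_moves", "arguments": {"increments": "0 0 0.72 0 0 0; 0 0 0.72 0 0 0; 0 0 0.72 0 0 0; 0 0 0.72 0 0 0; 0 0 0.72 0 0 0; 0 0 0.38 0 0 0; 0 0 0.37 0 0 0; 0 0 0.38 0 0 0; 0 0 0.37 0 0 0; 0 0 0 0 0 0; 0 0 0 0 0 0"}}

```text
time_s: 37.5
tool_pos: [440.5, -227.2, 22.7]
eef_rot: [-3.142, 0.002, -3.084]
force: [-0.1, -0.1, -0.9]
finger_gap: 35.4
grasp_force: 41.7
```

Emit:
{"name": "apply_moves", "arguments": {"increments": "0 0 0 0 0 0; 0 0 0 0 0 0; 0 0 0 0 0 0; 0 0 0 0 0 0", "jaw": 0.55}}

```text
time_s: 37.83
tool_pos: [440.1, -227.0, 22.6]
eef_rot: [3.141, 0.001, -3.084]
force: [0.2, -0.9, 0.8]
finger_gap: 47.0
grasp_force: 0.0
```

Emit:
{"name": "apply_moves", "arguments": {"increments": "0 0 -0.5 0 0 0; 0 0 -0.8 0 0 0; 0 0 -0.8 0 0 0; 0 0 -0.8 0 0 0; 0 0 -0.8 0 0 0; 0 0 -0.8 0 0 0; 0 0 -0.5 0 0 0"}}

```text
time_s: 38.42
tool_pos: [440.5, -227.5, 150.7]
eef_rot: [-3.14, 0.003, -3.083]
force: [0.3, -0.4, 0.7]
finger_gap: 47.1
grasp_force: 0.0
```

```bash
python3 - <<'E'
from h import *
setcmd((439.6,-227.5,147.5));R=rot(YAW)
P=cloud(cam('top'));q=sel(P,(415,465),(-252,-200),(28,60));print('c in tray',len(q),q.mean(0))
o=arm.get_obs();print(o['tool_pos'])
plan([((470,-60,160),R,8),((510.2,183.3,150),R,11),((510.2,183.3,28),R,8)])
plan([((510.2,183.3,135),R,6),((518.5,-65.1,122),R,11),((518.5,-65.1,62),R,5),((518.5,-65.1,57),R,2)],*last())
E
```

```text
c in tray 0 [nan nan nan]
[ 441.19442015 -228.16892639  152.38578516]
CMD MISMATCH [ 439.6 -227.5  147.5] [ 441.2 -228.2  152.4]
-0.19 0.83 -0.04 0 0.01 0; -0.2 0.83 -0.04 -0.01 0 0; -0.19 0.83 -0.04 0 0.01 0; -0.19 0.83 -0.04 -0.01 0 0; -0.19 0.83 -0.04 0 0.01 0; -0.2 0.84 -0.04 0 0 0; -0.19 0.83 -0.03 -0.01 0.01 0.01; -0.19 0.83 -0.04 0 0.01 0
--
-0.2 0.87 0.04 0 0 0; -0.19 0.88 0.03 0 0 0; -0.2 0.87 0.04 0 0 0; -0.2 0.88 0.03 0 0 0; -0.19 0.87 0.04 0 0 0; -0.2 0.88 0.04 0 0 0; -0.2 0.87 0.03 0 0 0; -0.19 0.88 0.04 0 0 0; -0.2 0.87 0.03 0 0 0; -0.19 0.88 0.04 0 0 0; -0.2 0.87 0.03 0 0 0
--
0 0 0.61 0 0 0; 0 0 0.61 0 0 0; 0 0 0.61 0 0 0; 0 0 0.61 0 0 0; 0 0 0.61 0 0 0; 0 0 0.61 0 0 0; 0 0 0.61 0 0 0; 0 0 0.61 0 0 0
--
end [510.1 183.2  28.1] meas now [ 441.2 -228.2  152.4]
0 0 -0.71 0 0 0; 0 0 -0.72 0 0 0; 0 0 -0.71 0 0 0; 0 0 -0.71 0 0 0; 0 0 -0.71 0 0 0; 0 0 -0.72 0 0 0
--
0.02 -0.9 0.05 0 0 0; 0.02 -0.91 0.05 0 0 0; 0.02 -0.9 0.04 0 0 0; 0.02 -0.9 0.05 0 0 0; 0.03 -0.91 0.05 0 0 0; 0.02 -0.9 0.05 0 0 0; 0.02 -0.9 0.04 0 0 0; 0.02 -0.91 0.05 0 0 0; 0.02 -0.9 0.05 0 0 0; 0.02 -0.9 0.05 0 0 0; 0.02 -0.91 0.05 0 0 0
--
0 0 0.48 0 0 0; 0 0 0.48 0 0 0; 0 0 0.48 0 0 0; 0 0 0.48 0 0 0; 0 0 0.48 0 0 0
--
0 0 0.1 0 0 0; 0 0 0.1 0 0 0
--
end [518.6 -65.2  56.9] meas now [ 441.2 -228.2  152.4]<stdin>:3: RuntimeWarning: Mean of empty slice.
  ret = um.true_divide(
```

```bash
python3 - <<'E'
from h import *
setcmd((439.6,-227.5,147.5));R=rot(YAW)
plan([((470,-60,160),R,8),((510.2,183.3,150),R,11),((510.2,183.3,28),R,8)],*last())
E
```

```text
-0.2 0.83 -0.06 0 0 0; -0.2 0.82 -0.06 0 0 0; -0.2 0.83 -0.07 0 0 0; -0.2 0.83 -0.06 0 0 0; -0.2 0.83 -0.06 0 0 0; -0.2 0.82 -0.06 0 0 0; -0.2 0.83 -0.07 0 0 0; -0.2 0.83 -0.06 0 0 0
--
-0.2 0.87 0.04 0 0 0; -0.19 0.88 0.03 0 0 0; -0.2 0.87 0.04 0 0 0; -0.2 0.88 0.04 0 0 0; -0.19 0.87 0.03 0 0 0; -0.2 0.88 0.04 0 0 0; -0.2 0.87 0.03 0 0 0; -0.19 0.88 0.04 0 0 0; -0.2 0.87 0.04 0 0 0; -0.2 0.88 0.03 0 0 0; -0.19 0.87 0.04 0 0 0
--
0 0 0.61 0 0 0; 0 0 0.61 0 0 0; 0 0 0.61 0 0 0; 0 0 0.61 0 0 0; 0 0 0.61 0 0 0; 0 0 0.61 0 0 0; 0 0 0.61 0 0 0; 0 0 0.61 0 0 0
--
end [510.2 183.2  28. ] meas now [ 441.2 -228.2  152.4]
```

Emit:
{"name": "apply_moves", "arguments": {"increments": "-0.2 0.83 -0.06 0 0 0; -0.2 0.82 -0.06 0 0 0; -0.2 0.83 -0.07 0 0 0; -0.2 0.83 -0.06 0 0 0; -0.2 0.83 -0.06 0 0 0; -0.2 0.82 -0.06 0 0 0; -0.2 0.83 -0.07 0 0 0; -0.2 0.83 -0.06 0 0 0", "jaw": 0.61}}

```text
time_s: 39.13
tool_pos: [470.1, -58.4, 159.9]
eef_rot: [3.141, 0.001, -3.084]
force: [0.2, 0.1, -0.3]
finger_gap: 52.4
grasp_force: 0.0
```

Emit:
{"name": "apply_moves", "arguments": {"increments": "-0.2 0.87 0.04 0 0 0; -0.19 0.88 0.03 0 0 0; -0.2 0.87 0.04 0 0 0; -0.2 0.88 0.04 0 0 0; -0.19 0.87 0.03 0 0 0; -0.2 0.88 0.04 0 0 0; -0.2 0.87 0.03 0 0 0; -0.19 0.88 0.04 0 0 0; -0.2 0.87 0.04 0 0 0; -0.2 0.88 0.03 0 0 0; -0.19 0.87 0.04 0 0 0; 0 0 0 0 0 0"}}

```text
time_s: 40.13
tool_pos: [509.9, 186.7, 149.6]
eef_rot: [3.14, 0.0, -3.081]
force: [-0.6, 0.6, 0.1]
finger_gap: 51.9
grasp_force: 0.0
```

Emit:
{"name": "apply_moves", "arguments": {"increments": "0 0 0 0 0 0; 0 0 0 0 0 0; 0 0 0 0 0 0"}}

```text
time_s: 40.38
tool_pos: [510.1, 183.0, 150.2]
eef_rot: [3.141, 0.001, -3.084]
force: [-0.6, -0.1, 0.5]
finger_gap: 52.0
grasp_force: 0.0
```

```bash
python3 - <<'E'
from h import *
P=cloud(cam('top','t5.png'));rims(P);q=sel(P,(415,465),(-252,-200),(28,60));print('c in tray',len(q),q.mean(0))
w=cam('wrist')
c=w['R']@np.array([510.2,183.3,48.6])+w['t'];r=np.hypot(c[0],c[1]);uv=w['mtx'][:2,2]+w['mtx'][0,0]*np.arctan2(r,c[2])*c[:2]/r
print(uv,robust(w,uv,48.6,36))
o=arm.get_obs();print(o['tool_pos'])
E
```

```text
tray (array([ 431.4, -262.1]), array([180.4, 109.8]), 79.8, 460, array([14.3, 21.1, 25.4]))
bin (array([ 612.7, -258.7]), array([180.7, 111.4]), 90.0, 501, array([44.9, 53.9, 58.6]))
c in tray 118 [ 438.45234921 -225.77427216   40.53322762]
[276.54417888 215.7835553 ] (array([509.7, 183.3]), np.float64(121.7), 8.5)
[510.23077274 182.96837106 150.30339941]
```

c stands in the tray (top at about 41 mm, floor 4.5 + 36). Now d.

Emit:
{"name": "apply_moves", "arguments": {"increments": "0 0 0.61 0 0 0; 0 0 0.61 0 0 0; 0 0 0.61 0 0 0; 0 0 0.61 0 0 0; 0 0 0.61 0 0 0; 0 0 0.61 0 0 0; 0 0 0.61 0 0 0; 0 0 0.61 0 0 0; 0 0 0 0 0 0; 0 0 0 0 0 0"}}

```text
time_s: 41.32
tool_pos: [509.7, 183.3, 27.9]
eef_rot: [3.141, -0.0, -3.084]
force: [1.0, -0.4, 0.2]
finger_gap: 52.0
grasp_force: 0.0
```

Emit:
{"name": "apply_moves", "arguments": {"increments": "0 0 0 0 0 0; 0 0 0 0 0 0; 0 0 0 0 0 0; 0 0 0 0 0 0; 0 0 0 0 0 0; 0 0 0 0 0 0", "jaw": 0, "newtons": 25}}

```text
time_s: 41.82
tool_pos: [511.3, 183.7, 29.7]
eef_rot: [3.141, 0.003, -3.084]
force: [-0.4, -2.1, 6.0]
finger_gap: 35.5
grasp_force: 25.7
```

Emit:
{"name": "apply_moves", "arguments": {"increments": "0 0 -0.71 0 0 0; 0 0 -0.72 0 0 0; 0 0 -0.71 0 0 0; 0 0 -0.71 0 0 0; 0 0 -0.71 0 0 0; 0 0 -0.72 0 0 0"}}

```text
time_s: 42.32
tool_pos: [510.1, 183.8, 136.3]
eef_rot: [3.141, 0.001, -3.083]
force: [0.6, -0.7, -1.7]
finger_gap: 35.1
grasp_force: 25.5
```

Emit:
{"name": "apply_moves", "arguments": {"increments": "0.02 -0.9 0.05 0 0 0; 0.02 -0.91 0.05 0 0 0; 0.02 -0.9 0.04 0 0 0; 0.02 -0.9 0.05 0 0 0; 0.03 -0.91 0.05 0 0 0; 0.02 -0.9 0.05 0 0 0; 0.02 -0.9 0.04 0 0 0; 0.02 -0.91 0.05 0 0 0; 0.02 -0.9 0.05 0 0 0; 0.02 -0.9 0.05 0 0 0; 0.02 -0.91 0.05 0 0 0; 0 0 0 0 0 0"}}

```text
time_s: 43.32
tool_pos: [519.0, -67.9, 121.8]
eef_rot: [-3.141, 0.001, -3.086]
force: [0.2, 0.2, -2.3]
finger_gap: 35.0
grasp_force: 25.6
```

Emit:
{"name": "apply_moves", "arguments": {"increments": "0 0 0 0 0 0; 0 0 0 0 0 0; 0 0 0.48 0 0 0; 0 0 0.48 0 0 0; 0 0 0.48 0 0 0; 0 0 0.48 0 0 0; 0 0 0.48 0 0 0; 0 0 0 0 0 0; 0 0 0 0 0 0"}}

```text
time_s: 44.07
tool_pos: [518.7, -64.6, 60.6]
eef_rot: [3.141, 0.0, -3.084]
force: [0.3, -0.7, -0.9]
finger_gap: 35.1
grasp_force: 25.2
```

Emit:
{"name": "apply_moves", "arguments": {"increments": "0 0 0.1 0 0 0; 0 0 0.1 0 0 0; 0 0 0 0 0 0; 0 0 0 0 0 0"}}

```text
time_s: 44.4
tool_pos: [519.9, -65.1, 58.7]
eef_rot: [-3.141, 0.003, -3.084]
force: [-2.9, -1.2, 13.2]
finger_gap: 35.4
grasp_force: 25.2
```

Emit:
{"name": "apply_moves", "arguments": {"increments": "0 0 0 0 0 0; 0 0 0 0 0 0; 0 0 0 0 0 0; 0 0 0 0 0 0; 0 0 0 0 0 0", "jaw": 0.6}}

```text
time_s: 44.82
tool_pos: [518.7, -64.5, 56.6]
eef_rot: [3.141, 0.001, -3.083]
force: [-0.5, 0.1, -0.2]
finger_gap: 51.2
grasp_force: 0.0
```

```bash
python3 - <<'E'
from h import *
wz((518.5,-65-13.5,79));wz((518.5-13.5,-65,79))
R=rot(YAW);setcmd((518.5,-65.2,57));c=(427.4,-296.5)
plan([((518.5,-65.2,157),R,6),((*c,155),R,10),((*c,60),R,5),((*c,26.5),R,4),((*c,150),R,7)],*last())
E
```

```text
expected depth 122.5 read 124.16058 uv 239 300
expected depth 119.2 read 120.41027 uv 276 271
0 0 -0.67 0 0 0; 0 0 -0.66 0 0 0; 0 0 -0.67 0 0 0; 0 0 -0.67 0 0 0; 0 0 -0.66 0 0 0; 0 0 -0.67 0 0 0
--
0.42 -0.9 0.01 0 0 0; 0.41 -0.91 0.01 0 0 0; 0.42 -0.9 0 0 0 0; 0.42 -0.9 0.01 0 0 0; 0.41 -0.9 0.01 0 0 0; 0.42 -0.91 0.01 0 0 0; 0.42 -0.9 0.01 0 0 0; 0.42 -0.9 0 0 0 0; 0.41 -0.9 0.01 0 0 0; 0.42 -0.91 0.01 0 0 0
--
0 0 0.76 0 0 0; 0 0 0.76 0 0 0; 0 0 0.76 0 0 0; 0 0 0.76 0 0 0; 0 0 0.76 0 0 0
--
0 0 0.34 0 0 0; 0 0 0.33 0 0 0; 0 0 0.34 0 0 0; 0 0 0.33 0 0 0
--
0 0 -0.71 0 0 0; 0 0 -0.7 0 0 0; 0 0 -0.71 0 0 0; 0 0 -0.7 0 0 0; 0 0 -0.71 0 0 0; 0 0 -0.7 0 0 0; 0 0 -0.71 0 0 0
--
end [ 427.4 -296.6  150. ] meas now [518.8 -64.5  56.7]
```

Emit:
{"name": "apply_moves", "arguments": {"increments": "0 0 0 0 0 0; 0 0 0 0 0 0; 0 0 0 0 0 0; 0 0 0 0 0 0; 0 0 0 0 0 0", "jaw": 0, "newtons": 40}}

```text
time_s: 45.33
tool_pos: [519.0, -65.0, 57.1]
eef_rot: [-3.141, 0.001, -3.084]
force: [-0.6, -4.1, 2.1]
finger_gap: 34.8
grasp_force: 40.0
```

Emit:
{"name": "apply_moves", "arguments": {"increments": "0 0 -0.67 0 0 0; 0 0 -0.66 0 0 0; 0 0 -0.67 0 0 0; 0 0 -0.67 0 0 0; 0 0 -0.66 0 0 0; 0 0 -0.67 0 0 0; 0 0 0 0 0 0"}}

```text
time_s: 45.92
tool_pos: [520.3, -64.9, 159.9]
eef_rot: [-3.141, 0.005, -3.083]
force: [0.4, -0.5, -0.5]
finger_gap: 35.0
grasp_force: 41.0
```

```bash
python3 - <<'E'
from h import *
rims(cloud(cam('top','t6.png')))
E
```

```text
tray (array([ 431.6, -262.2]), array([180.6, 109.8]), 79.9, 457, array([14. , 21.2, 25.7]))
bin (array([ 612.6, -258.8]), array([110.9, 180.8]), 0.1, 494, array([44.2, 54.1, 58.1]))
```

Emit:
{"name": "apply_moves", "arguments": {"increments": "0.42 -0.9 0.01 0 0 0; 0.41 -0.91 0.01 0 0 0; 0.42 -0.9 0 0 0 0; 0.42 -0.9 0.01 0 0 0; 0.41 -0.9 0.01 0 0 0; 0.42 -0.91 0.01 0 0 0; 0.42 -0.9 0.01 0 0 0; 0.42 -0.9 0 0 0 0; 0.41 -0.9 0.01 0 0 0; 0.42 -0.91 0.01 0 0 0; 0 0 0 0 0 0"}}

```text
time_s: 46.88
tool_pos: [426.1, -298.8, 152.7]
eef_rot: [3.14, -0.0, -3.087]
force: [-0.4, 0.2, -1.5]
finger_gap: 35.0
grasp_force: 41.1
```

Emit:
{"name": "apply_moves", "arguments": {"increments": "0 0 0.76 0 0 0; 0 0 0.76 0 0 0; 0 0 0.76 0 0 0; 0 0 0.76 0 0 0; 0 0 0.76 0 0 0; 0 0 0.34 0 0 0; 0 0 0.33 0 0 0; 0 0 0.34 0 0 0; 0 0 0.33 0 0 0; 0 0 0 0 0 0; 0 0 0 0 0 0"}}

```text
time_s: 47.8
tool_pos: [428.4, -296.3, 26.5]
eef_rot: [-3.141, 0.002, -3.084]
force: [0.2, 0.1, -1.6]
finger_gap: 34.9
grasp_force: 39.9
```

Emit:
{"name": "apply_moves", "arguments": {"increments": "0 0 0 0 0 0; 0 0 0 0 0 0; 0 0 0 0 0 0; 0 0 0 0 0 0", "jaw": 0.55}}

```text
time_s: 48.13
tool_pos: [428.1, -296.1, 26.3]
eef_rot: [3.141, 0.001, -3.084]
force: [-0.8, -0.8, 0.3]
finger_gap: 47.0
grasp_force: 0.0
```

Emit:
{"name": "apply_moves", "arguments": {"increments": "0 0 -0.71 0 0 0; 0 0 -0.7 0 0 0; 0 0 -0.71 0 0 0; 0 0 -0.7 0 0 0; 0 0 -0.71 0 0 0; 0 0 -0.7 0 0 0; 0 0 -0.71 0 0 0"}}

```text
time_s: 48.72
tool_pos: [427.9, -296.1, 150.6]
eef_rot: [3.141, 0.001, -3.084]
force: [-0.3, -0.6, -0.9]
finger_gap: 47.0
grasp_force: 0.0
```

Emit:
{"name": "apply_moves", "arguments": {"increments": "-0.3 0.9 -0.3 0 0 0; -0.3 0.9 -0.3 0 0 0; -0.3 0.9 -0.3 0 0 0; -0.3 0.9 -0.3 0 0 0; -0.3 0.9 -0.3 0 0 0; -0.3 0.9 -0.3 0 0 0; -0.3 0.9 -0.3 0 0 0; -0.3 0.9 -0.3 0 0 0; -0.3 0.9 -0.3 0 0 0; -0.3 0.9 -0.3 0 0 0; -0.3 0.6 -0.3 0 0 0; 0 0 0 0 0 0"}}

```text
time_s: 49.72
tool_pos: [497.4, -49.5, 234.1]
eef_rot: [3.141, 0.003, -3.081]
force: [0.4, -0.5, 1.1]
finger_gap: 47.1
grasp_force: 0.0
```

```bash
python3 - <<'E'
from h import *
c=cam('top','t7.png');P=cloud(c);rims(P)
cv2.imwrite('pics/t7c.png',cv2.resize(c['image'][130:320,60:400,::-1],None,fx=2.3,fy=2.3))
for n,x,y,z in(('c',439,-227,28),('d',427,-296,28),('a',592,-218,15),('b',638,-242,15)):
    q=sel(P,(x-22,x+22),(y-22,y+22),(z,70));print(n,len(q),q.mean(0).round(1),np.percentile(q[:,2],80))
print(arm.get_obs()['tool_pos'])
E
```

```text
tray (array([ 431.5, -262.4]), array([181., 110.]), 79.8, 476, array([14.2, 21.3, 26. ]))
bin (array([ 612.7, -258.4]), array([180.6, 111.2]), 90.0, 508, array([44. , 53.7, 58.1]))
c 116 [ 438.6 -225.8   40.8] 43.61777103704654
d 131 [ 427.3 -294.    46.4] 49.73865632544489
a 94 [ 591.2 -215.7   25.7] 28.561366344810498
b 112 [ 636.8 -239.8   31.2] 35.83129056657512
[496.8875326  -50.79995684 233.17475249]
```

View pics/t7c.png

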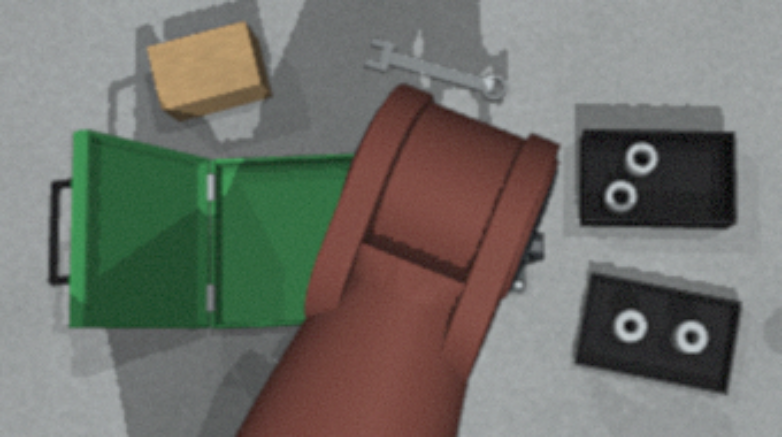

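```bash
python3 -c "
from bench import arm
print(arm.close_job())"
```

```text
the job is handed in; nothing more can be done
None
```

The job is handed in: the lid is open on its stop. The four sleeves I found in the case were gauged shortest to longest: the 22 and 29 mm ones passed to the plate and are in the bin, and the 36 and 43 mm ones stopped at the shoulder and stand upright in the tray. The brief also mentions 7 sleeves, but I saw only one of each length.

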